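# Load freshly lacquered boards onto the curing bed with a lifter

### The arm

A 6-joint arm with a two-finger parallel gripper is mounted at the origin on the work surface. World frame = base frame: x ahead of the robot, y to its left, z up, the work surface at z = 0. Lengths are in m, angles in rad, forces in N, time in s.
With the tool pointing down it reaches from about 0.35 to 0.775 m from the base axis. Payload 7.3 kg.
Tool frame: the origin (TCP) lies midway between the tips of the shut fingers; the grasp point (between the pads) lies 19 mm behind it (tcp_to_grasp is the distance from the TCP to the grasp point, in m); z points along the fingers, y is the line along which they close (so a half turn about z gives the same grasp; the last joint's range is limited). The gripper opens to 92 mm and grips with 3 to 60 N. Pads are 19 mm wide; open, the fingers measure 130 mm over their backs; the gripper's body (75 mm by 190 mm) begins 47 mm behind the grasp point.
Start: joints at [1.055, 0.342, 1.524, -0, 1.275, -0.146], TCP at [0.19, 0.49, 0.227] pointing down, gripper open.
Joint ranges: [-2.53, 2.53], [-0.77, 2.02], [0.04, 2.7], [-1, 4.14], [0.28, 2.66], [-3.11, 3.11]. Speed limits (rad/s): [2.57, 2.57, 3.14, 3.14, 3.14, 3.14].

### API

Orientations are given as [roll, pitch, yaw] about the fixed x, y, z axes, in that order (R = Rz(yaw) Ry(pitch) Rx(roll)).
In Python, from cell import observe, read_camera, calibration, hand_in, tcp_to_grasp gives the robot as it stands.
- The arm moves only by the tool send_rows, never from a script. Its argument "targets" is a list of rows, each a list of 5 numbers: the opening, from 0 (shut) to 1 (fully open), then the shift along the world's x, y, z in m, then the turn about the world's z in rad. A call has 1 to 5 rows; each row shifts and turns the commanded pose from where the row before left it; what a row does not reach is not made up. A row lasts 1/10 s, in which the tool goes at most 50 mm and 8.59 degrees, less where a joint would pass 70% of its speed; a pose out of reach is approached as far as the arm can. A call is refused whole if a number of a shift passes 0.05 or a number of a turn 0.15, either way. A call with a gripper value outside its range is refused whole. The fingers move at their own pace and stop on an object; "grip_force" is the grip in N (left out, the last holds). Time passes only in rows, so rows that do not move let the fingers close. It gives the time, the measured TCP pose, the force, the opening and the grip force at its end, in the units of the state.
- observe(): the state, without advancing time (a new reading comes with each control period).
- read_camera(name): name is "scene" or "top" or "wrist"; returns (picture, depth): 384x512x3 uint8, red, green, blue; 384x512 float32, m along the optical axis (not along the pixel's ray), 0 where there is no reading.
- calibration(name): a dict with "intrinsics" (3x3 intrinsics, pixels), "k1" (the pictures are not rectified: a ray, as slopes to the right and down, at radius r is drawn at 1 + k1 r^2 times it, then the intrinsics apply), "world_to_cam" (4x4, takes a point from world to camera coordinates); the wrist camera has in their place "hand_eye" (4x4, takes a point from camera to tool coordinates, whose origin is the TCP and whose axes are the flange's). Camera axes: x right, y up, looking along -z (the intrinsics and any distortion apply to the point x, -y, -z); pixel columns grow to the right and rows downward; lengths in m; the calibration is good to about 2 mm. A picture is of the moment at which its call begins: read the wrist's pose just before it. calibration takes no time and is no camera call.
- hand_in(): hands the job in; it is judged then, once.
The state is a dict: "time": time; "qpos": joint angles; "qvel": joint speeds; "joint_efforts": joint torques, N m; "tool_pos": TCP position; "tool_rot": TCP orientation; "contact_force": force on the tool from outside, world axes, zero at the start; "torque": the same for the moment, N m; "opening": finger opening in m; "grip_force": force on a finger pad.
Only numpy, scipy, OpenCV 4.12 (cv2) and the standard library are available. Lean on these libraries where they do the work, as an engineer would, in place of code of your own. Each camera call takes 0.05 s, during which the arm holds its last target. There are 200 camera calls.

### The job

The small boards on the right are freshly lacquered, so never touch them with the gripper: slide the lifter's blade under each one, lift it clear and set it down square inside a white-outlined bay of the curing bed, one board to a bay, whichever bay you like. When all the boards there are lie flat in bays, lay the lifter back lengthwise on its mat and let go of it, then press the start button fully down and let it come up again. Leave the tape measure and the carpenter's pencil where they are.

Things in the scene. Friction and masses are not known exactly. Their poses are not given: they have to be found in the camera images.
- lifter: cranked steel spatula, wooden handle, 150 g. Origin: underside of the blade, x along it away from the handle. Blade flat, 44 mm wide (y), 2.5 mm thick, x -50 to +45 mm. An 8 mm neck rises from its back end (x -46) to the handle: a bar parallel to the blade, x -58 to -140 mm, 24 mm wide (y), 20 mm high, centre 62 mm above the underside. It stands alone on its blade; balance at x -27 mm
- lifter_grip (a point): point to grip on the lifter's handle, its centre at x = -82 mm, 62 mm above the blade's underside
- lifter_mid (a point): middle of the lifter's whole length, x = -47 mm from its origin, at the height of the blade's underside
- mat: the lifter's mat, black rubber, 230 (x) x 90 (y) x 3 mm thick, flat on the table and fixed; origin at the centre of its underside. At the start the lifter lies on it lengthwise
- bed: curing bed, fixed: green plate 130 (x) x 550 mm (y -310 to +240), 6 mm high, with four white-outlined bays (112 mm squares) in a row along y. Origin: underside, middle of the row of bays; x points away from the robot, to the lamp head, which starts at x +130 mm, 170 mm high. At y -240 to -310 a grey console 28 mm high carries the start button
- start (a joint): travel of the start button in m: 0 up, 0.006 fully down; a spring of about 5 N at full travel returns it
- start_top (a point): centre of the top of the start button, a grey round cap 32 mm across on the console; it presses straight down
- bay0 (a point): centre of bay 0 on the bed's top surface, 6 mm above the table; axes as the bed's; bays are 118 mm apart
- board0: lacquered wooden board, 50 to 120 g, may be absent. Deck 90 x 90 x 9 mm on two runners (8 mm wide, 80 mm long, 13 mm high) along its x axis at y +-38 mm: its flat underside is 13 mm up, over a clear way 68 mm wide, open at both x ends. Origin: centre, at the height of the runners' undersides; 22 mm high. Dark stripes along the top lie over the runners
- bay1 (a point): centre of bay 1 on the bed's top surface, 6 mm above the table; axes as the bed's; bays are 118 mm apart
- board1: lacquered wooden board, 50 to 120 g, may be absent. Deck 90 x 90 x 9 mm on two runners (8 mm wide, 80 mm long, 13 mm high) along its x axis at y +-38 mm: its flat underside is 13 mm up, over a clear way 68 mm wide, open at both x ends. Origin: centre, at the height of the runners' undersides; 22 mm high. Dark stripes along the top lie over the runners
- bay2 (a point): centre of bay 2 on the bed's top surface, 6 mm above the table; axes as the bed's; bays are 118 mm apart
- board2: lacquered wooden board, 50 to 120 g, may be absent. Deck 90 x 90 x 9 mm on two runners (8 mm wide, 80 mm long, 13 mm high) along its x axis at y +-38 mm: its flat underside is 13 mm up, over a clear way 68 mm wide, open at both x ends. Origin: centre, at the height of the runners' undersides; 22 mm high. Dark stripes along the top lie over the runners
- bay3 (a point): centre of bay 3 on the bed's top surface, 6 mm above the table; axes as the bed's; bays are 118 mm apart
- board3: lacquered wooden board, 50 to 120 g, may be absent. Deck 90 x 90 x 9 mm on two runners (8 mm wide, 80 mm long, 13 mm high) along its x axis at y +-38 mm: its flat underside is 13 mm up, over a clear way 68 mm wide, open at both x ends. Origin: centre, at the height of the runners' undersides; 22 mm high. Dark stripes along the top lie over the runners
- tape: bystander, not to be moved: tape measure, 62 x 62 x 32 mm high; origin at the underside
- pencil: bystander, not to be moved: flat carpenter's pencil, 175 x 14 x 7 mm, along x; origin at the underside
Not all that is in view belongs to the job. Leave any purple or yellow look-alike of the board1 alone.

How it is judged:
On the way, in this order (a step that is already met when the one before it is completed fails the run):
1. a board has been lifted clear of the table on the lifter (((height (world z) of board0 above 0.025 m and contact force between board0 and lifter above 0.1 N) or (height (world z) of board1 above 0.025 m and contact force between board1 and lifter above 0.1 N) or (height (world z) of board2 above 0.025 m and contact force between board2 and lifter above 0.1 N) or (height (world z) of board3 above 0.025 m and contact force between board3 and lifter above 0.1 N))), for 0.2 s.
2. every board that is present lies flat and still in a bay of its own (((x of board0 in the frame of bay0 between -0.02 and 0.02 m and y of board0 in the frame of bay0 between -0.02 and 0.02 m and z of board0 in the frame of bay0 between -0.004 and 0.005 m) or (x of board0 in the frame of bay1 between -0.02 and 0.02 m and y of board0 in the frame of bay1 between -0.02 and 0.02 m and z of board0 in the frame of bay1 between -0.004 and 0.005 m) or (x of board0 in the frame of bay2 between -0.02 and 0.02 m and y of board0 in the frame of bay2 between -0.02 and 0.02 m and z of board0 in the frame of bay2 between -0.004 and 0.005 m) or (x of board0 in the frame of bay3 between -0.02 and 0.02 m and y of board0 in the frame of bay3 between -0.02 and 0.02 m and z of board0 in the frame of bay3 between -0.004 and 0.005 m)) and angle between each of board0, board1, board2, board3's own z axis and vertical below 0.08 rad and (angle between the x axis of board0 and the x axis of bed, either way round below 0.25 rad or angle between the x axis of board0 and the y axis of bed, either way round below 0.25 rad) and linear speed of each of board0, board1, board2, board3 below 0.03 m/s and ((x of board1 in the frame of bay0 between -0.02 and 0.02 m and y of board1 in the frame of bay0 between -0.02 and 0.02 m and z of board1 in the frame of bay0 between -0.004 and 0.005 m) or (x of board1 in the frame of bay1 between -0.02 and 0.02 m and y of board1 in the frame of bay1 between -0.02 and 0.02 m and z of board1 in the frame of bay1 between -0.004 and 0.005 m) or (x of board1 in the frame of bay2 between -0.02 and 0.02 m and y of board1 in the frame of bay2 between -0.02 and 0.02 m and z of board1 in the frame of bay2 between -0.004 and 0.005 m) or (x of board1 in the frame of bay3 between -0.02 and 0.02 m and y of board1 in the frame of bay3 between -0.02 and 0.02 m and z of board1 in the frame of bay3 between -0.004 and 0.005 m)) and (angle between the x axis of board1 and the x axis of bed, either way round below 0.25 rad or angle between the x axis of board1 and the y axis of bed, either way round below 0.25 rad) and ((x of board2 in the frame of bay0 between -0.02 and 0.02 m and y of board2 in the frame of bay0 between -0.02 and 0.02 m and z of board2 in the frame of bay0 between -0.004 and 0.005 m) or (x of board2 in the frame of bay1 between -0.02 and 0.02 m and y of board2 in the frame of bay1 between -0.02 and 0.02 m and z of board2 in the frame of bay1 between -0.004 and 0.005 m) or (x of board2 in the frame of bay2 between -0.02 and 0.02 m and y of board2 in the frame of bay2 between -0.02 and 0.02 m and z of board2 in the frame of bay2 between -0.004 and 0.005 m) or (x of board2 in the frame of bay3 between -0.02 and 0.02 m and y of board2 in the frame of bay3 between -0.02 and 0.02 m and z of board2 in the frame of bay3 between -0.004 and 0.005 m)) and (angle between the x axis of board2 and the x axis of bed, either way round below 0.25 rad or angle between the x axis of board2 and the y axis of bed, either way round below 0.25 rad) and ((x of board3 in the frame of bay0 between -0.02 and 0.02 m and y of board3 in the frame of bay0 between -0.02 and 0.02 m and z of board3 in the frame of bay0 between -0.004 and 0.005 m) or (x of board3 in the frame of bay1 between -0.02 and 0.02 m and y of board3 in the frame of bay1 between -0.02 and 0.02 m and z of board3 in the frame of bay1 between -0.004 and 0.005 m) or (x of board3 in the frame of bay2 between -0.02 and 0.02 m and y of board3 in the frame of bay2 between -0.02 and 0.02 m and z of board3 in the frame of bay2 between -0.004 and 0.005 m) or (x of board3 in the frame of bay3 between -0.02 and 0.02 m and y of board3 in the frame of bay3 between -0.02 and 0.02 m and z of board3 in the frame of bay3 between -0.004 and 0.005 m)) and (angle between the x axis of board3 and the x axis of bed, either way round below 0.25 rad or angle between the x axis of board3 and the y axis of bed, either way round below 0.25 rad)), for 0.2 s.
3. the lifter lies flat on its mat, let go (horizontal distance between lifter_mid and mat below 0.045 m and angle between the x axis of lifter and the x axis of mat, either way round below 0.35 rad and angle between lifter's own z axis and vertical below 0.1 rad and height (world z) of lifter below 0.012 m and linear speed of lifter below 0.03 m/s and contact force between the fingers and lifter below 0.05 N), for 0.3 s.
4. the start button is fully down (value of joint start above 0.005 m), for 0.1 s.
5. the start button has come up again (value of joint start below 0.001 m), for 0.1 s.
At the end, for the whole second after the job is handed in: Each board present lies flat (0.08 rad) and still in its own bay, within 20 mm of its centre each way and 0.25 rad of square; the lifter lies flat on its mat, middle within 45 mm of the mat's centre, along it within 0.35 rad; the button is up (all of step 2 and horizontal distance between lifter_mid and mat below 0.045 m and angle between the x axis of lifter and the x axis of mat, either way round below 0.35 rad and angle between lifter's own z axis and vertical below 0.1 rad and height (world z) of lifter below 0.012 m and linear speed of lifter below 0.03 m/s and value of joint start below 0.001 m); the robot touches nothing.
It fails at once if the gripper or arm touches a lacquered board (contact force between any of the fingers, the arm and board0 above 0.3 N or contact force between any of the fingers, the arm and board1 above 0.3 N or contact force between any of the fingers, the arm and board2 above 0.3 N or contact force between any of the fingers, the arm and board3 above 0.3 N).
It fails at once if a bystander is moved more than 4 cm (distance of any of tape, pencil from where it was at the start of the episode above 0.04 m).
Of board0, board1, board2, board3 only 3 to 4 are there at a start; the rules pass over those that are not, and their reading is None.
At some moment in a run one of board0, board1, board2, board3 may be knocked a few centimetres aside while the robot is not near it.
It also fails if it takes over 210 s, if anything falls off the work surface, if the arm or the gripper's body presses on something with over 40 N, if the wrist force passes 120 N, or if a joint passes its speed limit or range.

## Working session

There is one attempt and no reset: what is moved stays moved. The work goes in short steps, Python scripts to look and compute and a tool call to move; the robot and the scene stay as the last step left them, time stands still between calls to the robot, and variables do not carry over. Pictures are saved under pics/ and viewed, at most 14 in all, crops included, and the job is handed in when it is done.

Besides the shell and the picture viewer there is one more tool, called after "Emit:" by a JSON object that holds its "fn" and its "kwargs", one argument or row to a line. send_rows: Moves the arm, as the interface text tells. Its arguments: {"type":"object","properties":{"targets":{"type":"array","items":{"type":"array","items":{"type":"number"}}},"grip_force":{"type":"number"}},"required":["targets"]}

```bash
ls; mkdir -p pics; python3 - <<'E'
from cell import *
import cv2
s=observe();print({k:(v if not hasattr(v,'round') else v) for k,v in s.items()})
print(tcp_to_grasp)
for n in ("scene","top","wrist"):
    c=calibration(n);print(n,c)
a,d=read_camera("top");b,e=read_camera("scene")
cv2.imwrite("pics/top.png",a[:,:,::-1]);cv2.imwrite("pics/scene.png",b[:,:,::-1])
import numpy as np
np.savez("first.npz",a=a,d=d,b=b,e=e)
E
```

```text
pics
{'time': 0.0, 'qpos': array([ 1.05497894e+00,  3.42705161e-01,  1.52504264e+00,  2.82301260e-05,
        1.27541928e+00, -1.46023551e-01]), 'qvel': array([-6.39379444e-05,  1.74538833e-03, -1.34907618e-03, -2.49297643e-03,
       -5.10330235e-04,  7.94024341e-04]), 'joint_efforts': array([ 6.69018136e-04, -4.31241417e+01, -2.44221425e+01,  7.16616260e-02,
        5.60111634e-02, -1.00528064e-04]), 'tool_pos': array([0.18951805, 0.48914413, 0.22604515]), 'tool_rot': array([-3.14003891e+00, -2.55794937e-04,  2.77179038e+00]), 'contact_force': array([0.44698848, 0.8001978 , 0.32853826]), 'torque': array([-0.00367307,  0.00341812,  0.01608101]), 'grip_force': 0.0, 'opening': 0.09172031062391495}
0.0188
scene {'intrinsics': array([[465.66420269,   0.        , 254.31602037],
       [  0.        , 465.66420269, 190.62235683],
       [  0.        ,   0.        ,   1.        ]]), 'k1': -0.18840159779402516, 'world_to_cam': array([[ 0.3847183 ,  0.92292793,  0.01399513, -0.21188216],
       [-0.69553407,  0.27989579,  0.66173311,  0.3364487 ],
       [ 0.60681479, -0.26431492,  0.74960885
[... 496 characters left out ...]
0649691e-02,  9.98701975e-01,
        -1.35535166e+00],
       [ 0.00000000e+00,  0.00000000e+00,  0.00000000e+00,
         1.00000000e+00]])}
wrist {'intrinsics': array([[297.7126717 ,   0.        , 256.17920331],
       [  0.        , 297.7126717 , 195.41219759],
       [  0.        ,   0.        ,   1.        ]]), 'k1': -0.03592401737192373, 'hand_eye': array([[-1.49097043e-03,  9.68287924e-01,  2.49832491e-01,
         6.71292119e-02],
       [ 9.99998746e-01,  1.31020203e-03,  8.89859259e-04,
        -1.16280178e-03],
       [ 5.34308937e-04,  2.49833504e-01, -9.68288663e-01,
        -1.57762694e-01],
       [ 0.00000000e+00,  0.00000000e+00,  0.00000000e+00,
         1.00000000e+00]])}
```

View pics/top.png

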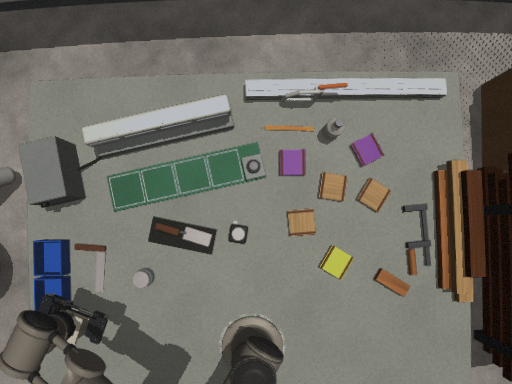

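View pics/scene.png

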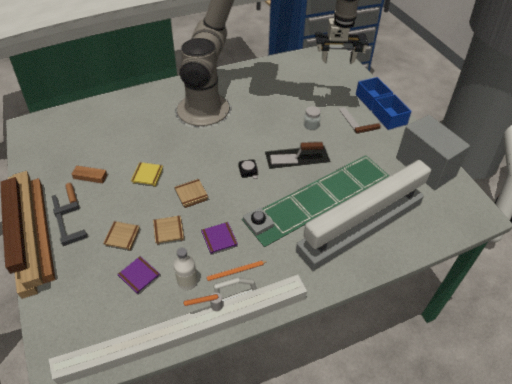

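The top view shows three wooden boards at about (301,223), (333,187) and (374,194). The lifter is on its mat at (182,235), handle to the left and blade to the right. The bed runs (110,190) to (265,160), with the button at (254,166). The scene view agrees.

```bash
cat > h.py <<'E'
import numpy as np, cv2
from cell import *
def cam(n,s=None):
    c=calibration(n)
    if 'world_to_cam' in c: M=np.linalg.inv(c['world_to_cam'])
    else:
        from scipy.spatial.transform import Rotation as R
        T=np.eye(4);T[:3,:3]=R.from_euler('xyz',s['tool_rot']).as_matrix();T[:3,3]=s['tool_pos'];M=T@c['hand_eye']
    K=c['intrinsics'];return K,np.array([c['k1'],0,0,0.]),M
def rays(C,uv):
    # exact inverse of r_d=r(1+k r^2) through OpenCV's iteration
    K,D,M=C
    p=cv2.undistortPoints(np.float64(uv).reshape(-1,1,2),K,D).reshape(-1,2)
    d=np.c_[p[:,0],-p[:,1],-np.ones(len(p))]@M[:3,:3].T
    return M[:3,3],d
def onplane(C,uv,z):
    o,d=rays(C,uv);return o+d*((z-o[2])/d[:,2])[:,None]
def bydepth(C,uv,dep):
    o,d=rays(C,uv);uv=np.int32(np.round(uv));return o+d*dep[uv[:,1],uv[:,0]][:,None]
def blobs(mask,amin,amax=1e9):
    mask=cv2.morphologyEx(mask.astype(np.uint8),cv2.MORPH_OPEN,np.ones((2,2)))
    cs,_=cv2.findContours(mask,cv2.RETR_EXTERNAL,cv2.CHAIN_APPROX_NONE)
    return [c[:,0] for c in cs if amin<cv2.contourArea(c)<amax]
def rect(C,c,z):
    p=onplane(C,c,z)[:,:2]
    (cx,cy),(w,h),a=cv2.minAreaRect(np.float32(p*1000))
    return np.round([cx,cy,w,h,a],1)
E
python3 - <<'E'
from h import *
f=np.load("first.npz");a,d=f['a'],f['d'];C=cam("top")
hsv=cv2.cvtColor(a,cv2.COLOR_RGB2HSV)
for p in [(301,223),(333,187),(374,194),(168,229),(200,238),(239,233),(125,190),(254,167),(290,128)]:
    print(p,hsv[p[1],p[0]],bydepth(C,[p],d).round(3))
H,S,V=cv2.split(hsv)
for nm,m,z in [("brown",(H>5)&(H<22)&(S>70)&(V>60),.022),("green",(H>60)&(H<95)&(S>80),.006)]:
    for c in blobs(m,60):
        print(nm,c.mean(0).round(),cv2.contourArea(c),rect(C,c,z))
x=cv2.resize(a[140:280,90:410],None,fx=2.5,fy=2.5,interpolation=cv2.INTER_CUBIC);cv2.imwrite("pics/crop.png",x[:,:,::-1])
E
```

```text
(301, 223) [ 16 118 166] [[ 0.424 -0.182  0.021]]
(333, 187) [ 17 114 168] [[ 0.546 -0.299  0.02 ]]
(374, 194) [ 17 119 163] [[ 0.518 -0.443  0.024]]
(168, 229) [ 10 132  91] [[0.418 0.267 0.081]]
(200, 238) [  9  14 177] [[0.381 0.17  0.006]]
(239, 233) [ 20   4 184] [[0.396 0.033 0.034]]
(125, 190) [ 72 106  94] [[0.556 0.431 0.011]]
(254, 167) [160   6 133] [[ 0.619 -0.024  0.053]]
(290, 128) [ 15 165 181] [[ 0.761 -0.157  0.007]]
brown [394. 284.] 405.0 [ 201.6 -502.6  121.5   46.3   56.7]
brown [413. 263.] 143.5 [ 272.2 -576.2   90.3   24.4    3.8]
brown [ 90. 248.] 127.0 [355.2 553.7 105.4  18.7  85.6]
brown [168. 230.] 131.5 [414.4 279.1  83.7  22.9  70.4]
brown [302. 223.] 624.0 [ 423.7 -186.5   89.7   90.5    3.1]
brown [374. 196.] 618.5 [ 512.5 -445.5   91.5   91.6   56.2]
brown [334. 187.] 617.0 [ 544.5 -301.3   91.1   90.9   80. ]
brown [445. 230.] 942.0 [ 381.1 -700.4   34.5  424.8   89.9]
brown [468. 231.] 3612.0 [ 374.3 -793.7  116.7  508.7   90. ]
brown [290. 129.] 163.0 [ 755.1 -153.6  172.7   15.4   86.9]
brown [334.  86.] 82.0 [ 905.1 -318.2   14.2  102.5    5.1]
green [128. 191.] 764.5 [554.1 422.5 101.3 102.9  11.2]
green [160. 183.] 757.0 [577.  307.4 100.7 101.2  10.9]
green [193. 176.] 762.5 [599.8 190.7 100.6 101.   11. ]
green [226. 169.] 761.0 [622.5  74.4 100.6 100.5  11.1]
green [249. 151.] 187.5 [683.2  -9.6  38.   72.9  12.6]
```

View pics/crop.png

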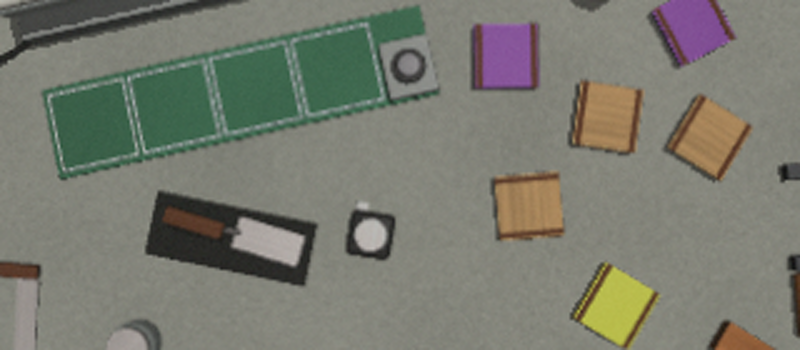

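Stripes in the crop: the board at (528,207) has them along the image horizontal (world y). The other two have them along near-vertical lines (about world -10° and -34°). The lifter blade points right and slightly down. Next I measure the lifter, mat and button, and check heights across the two views.

```bash
cat >> h.py <<'E'
def tri(C1,u1,C2,u2):
    o1,d1=rays(C1,[u1]);o2,d2=rays(C2,[u2]);d1,d2=d1[0],d2[0]
    t=np.linalg.lstsq(np.c_[d1,-d2],o2-o1,rcond=None)[0]
    p,q=o1+d1*t[0],o2+d2*t[1];return ((p+q)/2).round(4),round(np.linalg.norm(p-q)*1e3,1)
def cen(c):
    m=cv2.moments(c);return m['m10']/m['m00'],m['m01']/m['m00']
E
python3 - <<'E'
from h import *
f=np.load("first.npz");a,b=f['a'],f['b'];C=cam("top");S=cam("scene")
ha=cv2.cvtColor(a,cv2.COLOR_RGB2HSV);hb=cv2.cvtColor(b,cv2.COLOR_RGB2HSV)
def br(h):H,s,V=cv2.split(h);return (H>5)&(H<22)&(s>70)&(V>60)
def hd(h):H,s,V=cv2.split(h);return ((H<16)|(H>170))&(s>90)&(V>35)
def gr(h):H,s,V=cv2.split(h);return (H>60)&(H<95)&(s>80)
def show(n,m,A,lim):
    for c in blobs(m,*A):
        x,y=cen(c)
        if lim[0]<x<lim[1] and lim[2]<y<lim[3]: print(n,np.round([x,y],1),cv2.contourArea(c))
show("sc brown",br(hb),(60,3000),(90,230,170,260))
show("sc handle",hd(hb),(30,3000),(290,330,140,160))
show("sc green",gr(hb),(60,3000),(240,400,150,250))
show("top green",gr(ha),(60,3000),(90,280,140,220));show("top brown",br(ha),(60,3000),(280,400,170,240))
for c in blobs(hd(ha),60,400):
    x,y=cen(c)
    if 150<x<190 and 215<y<245: print("handle",x,y,rect(C,c,.075))
H,s,V=cv2.split(ha)
m=np.zeros_like(V);m[215:255,180:220]=1
for c in blobs((V>150)&(s<40)&(m>0),60): print("blade",cen(c),rect(C,c,.0055))
m=np.zeros_like(V);m[205:265,140:228]=1
for c in blobs(((V<50)|(hd(ha))|((V>140)&(s<40)))&(m>0),300): print("mat",rect(C,c,.003),cv2.contourArea(c))
E
```

```text
sc brown [122.4 236.1] 652.5
sc brown [169.  230.2] 634.5
sc brown [192.2 193.8] 556.0
sc handle [312.3 146.9] 119.5
sc green [270.4 236.9] 240.5
sc green [287.  215.2] 641.0
sc green [315.2 200.2] 570.5
sc green [341.4 186.1] 511.0
sc green [366.  172.9] 454.5
top green [127.9 190.6] 764.5
top green [160.  183.3] 757.0
top green [192.9 175.8] 762.5
top green [225.7 168.5] 761.0
top green [249.  150.8] 187.5
top brown [302.2 223. ] 624.0
top brown [374.5 195.5] 618.5
top brown [333.8 187.5] 617.0
handle 167.8581560283688 229.54964539007094 [415.  268.2  81.5  24.1  70.3]
blade (198.2789243277048, 237.21763602251409) [384.5 177.2  90.4  41.3  71.5]
mat [388.9 230.6 226.5  86.5  77.3] 1485.5
```

Emit:
{"fn": "send_rows", "kwargs": {
  "targets": [
    [1,0.02,-0.0215,0,-0.139],
    [1,0.02,-0.0215,0,-0.139],
    [1,0.02,-0.0215,0,-0.139],
    [1,0.02,-0.0215,0,-0.139],
    [1,0.02,-0.0215,0,-0.139]
  ],
  "grip_force": 60
}}

```text
time: 0.6
tool_pos: [0.2902, 0.381, 0.2264]
tool_rot: [-3.141, 0.0, 2.071]
contact_force: [0.7, -0.2, 0.2]
opening: 0.0915
grip_force: 0.0
```

Emit:
{"fn": "send_rows", "kwargs": {
  "targets": [
    [1,0.02,-0.0215,0,-0.139],
    [1,0.02,-0.0215,0,-0.139],
    [1,0.02,-0.0215,0,-0.139],
    [1,0.02,-0.0215,0,-0.139],
    [1,0.02,-0.0215,0,-0.139]
  ]
}}

```text
time: 1.1
tool_pos: [0.3903, 0.2735, 0.2265]
tool_rot: [-3.141, 0.0, 1.376]
contact_force: [-0.4, -0.0, 0.0]
opening: 0.0918
grip_force: 0.0
```

Emit:
{"fn": "send_rows", "kwargs": {
  "targets": [
    [1,0.02,-0.0215,0,-0.139],
    [1,0,0,0,0],
    [1,0,0,0,0],
    [1,0,0,0,0]
  ]
}}

```text
time: 1.5
tool_pos: [0.4091, 0.2535, 0.2265]
tool_rot: [-3.141, 0.0, 1.245]
contact_force: [-0.3, -0.4, 0.4]
opening: 0.092
grip_force: 0.0
```

```bash
python3 - <<'E'
from h import *
C=cam("top");S=cam("scene")
for n,u,v in [("A",(302.2,223),(192.2,193.8)),("B",(333.8,187.5),(169,230.2)),("C",(374.5,195.5),(122.4,236.1)),("h",(167.86,229.55),(312.3,146.9)),("bay3",(225.7,168.5),(287,215.2)),("bay2",(192.9,175.8),(315.2,200.2)),("bay1",(160,183.3),(341.4,186.1)),("bay0",(127.9,190.6),(366,172.9))]:
    print(n,*tri(C,u,S,v))
s=observe();print(s['tool_pos'],s['tool_rot'],s['time'])
a,d=read_camera("wrist");np.savez("w1.npz",a=a,d=d,p=s['tool_pos'],r=s['tool_rot'])
cv2.imwrite("pics/w1.png",a[:,:,::-1])
E
```

```text
A [ 0.4256 -0.1837  0.0009] 12.2
B [ 0.5473 -0.2999  0.0038] 11.9
C [ 0.5147 -0.4457  0.0037] 11.1
h [0.4166 0.2772 0.0497] 8.2
bay3 [ 0.626   0.0799 -0.0071] 10.4
bay2 [ 0.6033  0.197  -0.0075] 10.4
bay1 [ 0.5798  0.3147 -0.009 ] 9.1
bay0 [ 0.5571  0.4312 -0.0093] 9.7
[0.40906659 0.25348759 0.22654698] [-3.14092169e+00  2.28065410e-04  1.24472189e+00] 1.5
```

View pics/w1.png

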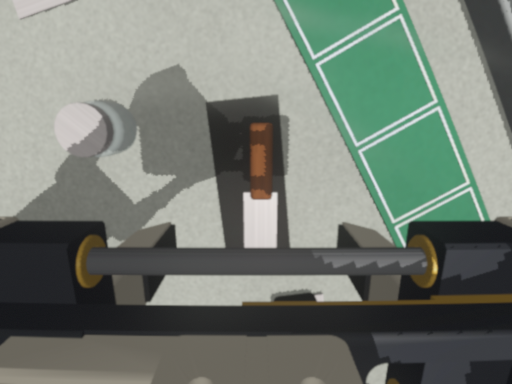

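The wrist view shows the handle at about (260,160), the blade below it at (261,220) behind the gripper crossbar, and bays at upper right. I'll measure the handle and bays from here to settle the gap between the two fixed cameras.

```bash
python3 - <<'E'
from h import *
f=np.load("w1.npz");a,d=f['a'],f['d'];C=cam("wrist",dict(tool_pos=f['p'],tool_rot=f['r']))
H,s,V=cv2.split(cv2.cvtColor(a,cv2.COLOR_RGB2HSV))
m=np.zeros_like(V);m[100:215,220:300]=1
for c in blobs(((H<16)|(H>170))&(s>90)&(V>35)&(m>0),300):
    print("handle",cen(c),rect(C,c,.075)); hc=cen(c)
    print(bydepth(C,c[::8]*.8+np.array(hc)*.2,d)[:,2].round(3))
    print("tri top-wrist handle",*tri(cam("top"),(167.86,229.55),C,hc))
for c in blobs((V>150)&(s<40)&(m>0),100): print("blade",rect(C,c,.0055))
m[:]=0;m[:230]=1
for c in blobs((H>60)&(H<95)&(s>80)&(m>0),300): print("green",np.round(cen(c)),cv2.contourArea(c),rect(C,c,.006))
g=bydepth(C,[(380,80),(410,160),(261,220),(30,200)],d).round(4);print(g)
f=np.load("first.npz");e=f['e']
print("scene depth bay2",bydepth(cam("scene"),[(315,200),(341,186),(192,194),(169,230)],e).round(4))
print("top depth bay2",bydepth(cam("top"),[(193,176),(160,183),(302,223),(334,187)],f['d']).round(4))
E
```

```text
handle (261.6122272629077, 160.48282566429035) [421.  272.2  79.7  22.4  71. ]
[0.074 0.075 0.074 0.075 0.075 0.075 0.075 0.075 0.075 0.075 0.074 0.074
 0.075 0.074 0.075 0.074 0.074 0.075 0.075 0.074 0.075 0.073 0.076]
tri top-wrist handle [0.4181 0.2716 0.0587] 5.7
blade [400.3 209.8  30.3  45.2  71.2]
blade [454.4 252.5 146.9  24.5  73.3]
green [455. 212.] 977.5 [640.8 122.1  39.6  90.5  71. ]
green [416. 166.] 5996.0 [605.9 191.7 103.1 103.2  11.3]
green [379.  88.] 12090.5 [594.1 246.7 128.9 354.9  11.1]
green [336.  18.] 3105.5 [563.8 405.6 103.1  66.5  10.8]
[[ 0.5857  0.3113  0.0062]
 [ 0.6007  0.2041  0.0058]
 [ 0.3934  0.189   0.0063]
 [ 0.1013  0.3152 -0.0013]]
scene depth bay2 [[ 0.6119  0.1962  0.0039]
 [ 0.5898  0.3102  0.0046]
 [ 0.4474 -0.1829  0.0221]
 [ 0.5629 -0.2959  0.0214]]
top depth bay2 [[ 0.5991  0.1901  0.0057]
 [ 0.5774  0.3066  0.0085]
 [ 0.424  -0.1855  0.024 ]
 [ 0.5458 -0.3018  0.0242]]
```

The wrist camera and depth give handle top z≈0.075 and bed z≈0.006, which match the text. The cameras differ by about 5 mm horizontally, so I'll trust the wrist camera, which is tied to the arm. Now I grip the lifter.

Emit:
{"fn": "send_rows", "kwargs": {
  "targets": [
    [1,0.0064,0.0026,-0.04,0],
    [1,0,0,-0.04,0],
    [1,0,0,-0.04,0],
    [1,0,0,-0.04,0],
    [1,0,0,-0.0195,0]
  ]
}}

```text
time: 2.05
tool_pos: [0.4137, 0.2557, 0.0443]
tool_rot: [-3.138, 0.003, 1.245]
contact_force: [0.2, -0.5, 0.7]
opening: 0.0915
grip_force: 0.0
```

Emit:
{"fn": "send_rows", "kwargs": {
  "targets": [
    [1,0,0,0,0],
    [0,0,0,0,0],
    [0,0,0,0,0],
    [0,0,0,0,0],
    [0,0,0,0,0]
  ],
  "grip_force": 60
}}

```text
time: 2.55
tool_pos: [0.4167, 0.2559, 0.0483]
tool_rot: [3.14, -0.001, 1.243]
contact_force: [0.1, -0.1, -0.7]
opening: 0.0647
grip_force: 0.0
```

Emit:
{"fn": "send_rows", "kwargs": {
  "targets": [
    [0,0,0,0,0],
    [0,0,0,0,0],
    [0,0,0,0,0],
    [0,0,0,0,0],
    [0,0,0,0,0]
  ]
}}

```text
time: 3.05
tool_pos: [0.4161, 0.2556, 0.0472]
tool_rot: [-3.142, 0.0, 1.243]
contact_force: [0.3, -0.3, 1.3]
opening: 0.0247
grip_force: 0.3
```

```bash
python3 - <<'E'
from h import *
s=observe();print(s['tool_pos'],s['tool_rot'],s['time'],s['opening'],s['contact_force'])
a,d=read_camera("wrist");np.savez("w2.npz",a=a,d=d,p=s['tool_pos'],r=s['tool_rot'])
C=cam("wrist",s)
H,S,V=cv2.split(cv2.cvtColor(a,cv2.COLOR_RGB2HSV))
for c in blobs(((H<16)|(H>170))&(S>90)&(V>35),300):
    print(cen(c),cv2.contourArea(c),rect(C,c,.075))
cv2.imwrite("pics/w2.png",a[:,:,::-1])
E
```

```text
[0.41608149 0.2556202  0.04719449] [-3.14151177e+00  9.13908137e-05  1.24270903e+00] 3.05 0.024702301689481117 [ 0.34556168 -0.25028629  1.28378025]
(256.4595714028453, 287.7498649378714) 925.5 [410.8 241.5  12.3  21.6  71.1]
(257.4610639248994, 191.9527641186112) 5592.5 [426.7 286.2  52.1  23.5  70.8]
```

View pics/w2.png

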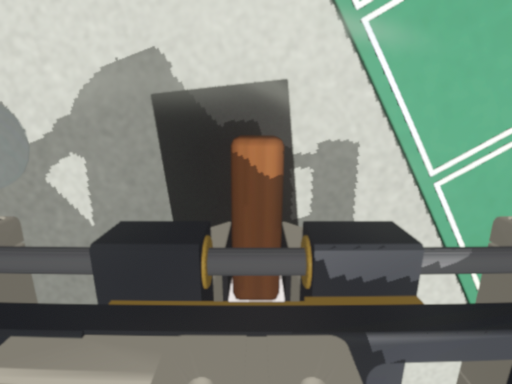

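The lifter is held in the middle of the pads (opening 24.7 mm). The handle is centred laterally to 0.2 mm, so the wrist camera is good and the grip is at lifter x≈-80.5. Now I lift it and look over the boards with the wrist camera.

Emit:
{"fn": "send_rows", "kwargs": {
  "targets": [
    [0,0,0,0.02,0],
    [0,0,0,0.04,0],
    [0,0,0,0.05,0],
    [0,0,0,0.05,0],
    [0,0,0,0.05,0]
  ]
}}

```text
time: 3.6
tool_pos: [0.4156, 0.2554, 0.259]
tool_rot: [-3.141, 0.0, 1.243]
contact_force: [1.6, 0.5, -1.7]
opening: 0.0234
grip_force: 60.0
```

Emit:
{"fn": "send_rows", "kwargs": {
  "targets": [
    [0,0,-0.02,0.04,-0.05],
    [0,0,-0.03,0.03,-0.1],
    [0,-0.005,-0.04,0.02,-0.1],
    [0,-0.005,-0.04,0,-0.1],
    [0,-0.005,-0.04,0,-0.1]
  ]
}}

```text
time: 4.1
tool_pos: [0.4007, 0.0844, 0.3477]
tool_rot: [3.141, -0.001, 0.789]
contact_force: [0.6, -0.1, -2.0]
opening: 0.0236
grip_force: 60.0
```

Emit:
{"fn": "send_rows", "kwargs": {
  "targets": [
    [0,-0.005,-0.045,0,-0.1],
    [0,-0.005,-0.045,0,-0.1],
    [0,-0.005,-0.045,0,-0.1],
    [0,-0.005,-0.045,0,-0.1],
    [0,-0.005,-0.045,0,-0.1]
  ]
}}

```text
time: 4.6
tool_pos: [0.3753, -0.1409, 0.3471]
tool_rot: [-3.141, -0.0, 0.289]
contact_force: [0.7, -0.4, -2.0]
opening: 0.0237
grip_force: 60.0
```

Emit:
{"fn": "send_rows", "kwargs": {
  "targets": [
    [0,-0.006,-0.045,0,-0.1],
    [0,0,-0.045,0,-0.1],
    [0,0,-0.03,0,-0.093],
    [0,0,-0.02,0,0],
    [0,0,0,0,0]
  ]
}}

```text
time: 5.1
tool_pos: [0.3697, -0.2814, 0.3462]
tool_rot: [-3.141, 0.001, -0.003]
contact_force: [0.1, 0.2, -2.2]
opening: 0.0232
grip_force: 60.0
```

Emit:
{"fn": "send_rows", "kwargs": {
  "targets": [
    [0,0,0,0,0],
    [0,0,0,0,0]
  ]
}}

```text
time: 5.3
tool_pos: [0.3702, -0.2783, 0.3472]
tool_rot: [-3.141, 0.0, 0.001]
contact_force: [0.4, 0.2, -1.1]
opening: 0.0234
grip_force: 60.0
```

```bash
cat >> h.py <<'E'
def wlook(name):
    s=observe();a,d=read_camera("wrist");cv2.imwrite(f"pics/{name}.png",a[:,:,::-1])
    print("tool",s['tool_pos'].round(4),s['tool_rot'].round(3),"t",s['time'],s['opening'].round(4))
    return a,d,cam("wrist",s)
def wood(a):
    H,S,V=cv2.split(cv2.cvtColor(a,cv2.COLOR_RGB2HSV));return (H>5)&(H<22)&(S>70)&(V>60)
E
python3 - <<'E'
from h import *
a,d,C=wlook("w3")
for c in blobs(wood(a),300):
    u=np.array(cen(c));print(u.round(),cv2.contourArea(c),rect(C,c,.022),"depthz",bydepth(C,[u],d).round(3))
E
```

```text
Traceback (most recent call last):
  File "h.py", line 36, in wlook
    print("tool",s['tool_pos'].round(4),s['tool_rot'].round(3),"t",s['time'],s['opening'].round(4))
                                                                             ^^^^^^^^^^^^^^^^^^
AttributeError: 'float' object has no attribute 'round'
```

View pics/w3.png

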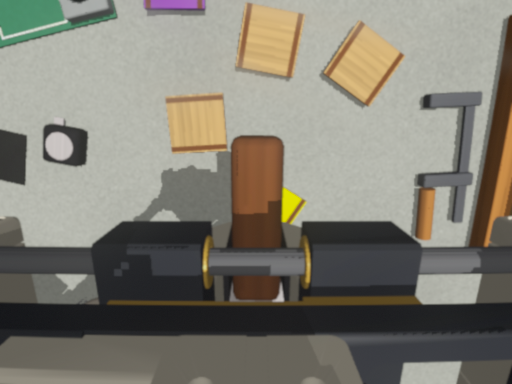

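The wrist view shows all three boards whole, at (197,123), (270,40) and (363,63), with the stripe directions as I read them before. The bed and button are at top left.

```bash
sed -i "s/s\['opening'\].round(4)/round(s['opening'],4)/" h.py
python3 - <<'E'
from h import *
a,d,C=wlook("w3b")
for c in blobs(wood(a),300):
    u=np.array(cen(c));print(u.round(),cv2.contourArea(c),rect(C,c,.022),"depthz",bydepth(C,[u],d).round(3))
E
```

```text
tool [ 0.3702 -0.2782  0.3474] [-3.142e+00 -0.000e+00  1.000e-03] t 5.35 0.0233
[295. 302.] 1597.5 [ 108.2 -294.4  587.1   19.3   89.9] depthz [[ 0.391 -0.289  0.439]]
[257. 288.] 983.0 [ 135.6 -280.7   83.8   47.7   90. ] depthz [[ 0.356 -0.28   0.375]]
[426. 214.] 749.0 [ 276.5 -571.9   94.1   28.1    3.2] depthz [[ 0.279 -0.57   0.024]]
[257. 192.] 5374.0 [ 3.122e+02 -2.816e+02  1.920e+02  8.450e+01  1.000e-01] depthz [[ 0.405 -0.28   0.376]]
[198. 124.] 3132.5 [ 427.2 -186.2   90.2   89.4    3.3] depthz [[ 0.429 -0.186  0.02 ]]
[364.  65.] 3607.0 [ 516.2 -444.3   90.4   90.8   56.4] depthz [[ 0.517 -0.444  0.021]]
[497. 161.] 4104.0 [ 4.017e+02 -6.933e+02  3.760e+02  6.590e+01  4.000e-01] depthz [[ 0.372 -0.673  0.032]]
[270.  41.] 3743.0 [ 548.5 -300.1   89.3   90.1   79.5] depthz [[ 0.55  -0.3    0.022]]
```

Wrist-based poses: A (427,-186) axis -86.7°, B (548.5,-300) axis -10.5°, C (516,-444) axis -33.6°, with tops at z≈0.021. I start with A, coming in from its +y side.

Emit:
{"fn": "send_rows", "kwargs": {
  "targets": [
    [0,0.0039,0.0231,0,0.07],
    [0,0.0039,0.0231,0,0.142],
    [0,0.0039,0.0231,0,0.142],
    [0,0.0039,0.0231,0,0.142],
    [0,0.0039,0.0231,0,0.142]
  ]
}}

```text
time: 5.9
tool_pos: [0.3896, -0.1621, 0.3475]
tool_rot: [3.141, -0.0, 0.645]
contact_force: [-0.2, -0.5, -1.6]
opening: 0.0236
grip_force: 60.0
```

Emit:
{"fn": "send_rows", "kwargs": {
  "targets": [
    [0,0.0039,0.0231,-0.03,0.142],
    [0,0.0039,0.0231,-0.03,0.142],
    [0,0.0039,0.0231,-0.03,0.142],
    [0,0.0039,0.0231,-0.03,0.142],
    [0,0.0039,0.0231,-0.03,0.142]
  ]
}}

```text
time: 6.4
tool_pos: [0.409, -0.0467, 0.1966]
tool_rot: [3.14, -0.0, 1.355]
contact_force: [0.8, -0.3, -1.3]
opening: 0.0233
grip_force: 60.0
```

Emit:
{"fn": "send_rows", "kwargs": {
  "targets": [
    [0,0.0039,0.0231,-0.03,0.142],
    [0,0.0036,0.0231,-0.03,0.137],
    [0,0,0,-0.03,0],
    [0,0,0,-0.02,0],
    [0,0,0,0,0]
  ]
}}

```text
time: 6.9
tool_pos: [0.4148, -0.001, 0.0856]
tool_rot: [-3.137, -0.001, 1.628]
contact_force: [-0.1, -0.1, -0.4]
opening: 0.0232
grip_force: 60.0
```

Emit:
{"fn": "send_rows", "kwargs": {
  "targets": [
    [0,0,0,0,0],
    [0,0,0,0,0]
  ]
}}

```text
time: 7.1
tool_pos: [0.4175, -0.0022, 0.0885]
tool_rot: [3.139, 0.001, 1.627]
contact_force: [0.4, -0.2, -1.9]
opening: 0.0238
grip_force: 60.0
```

```bash
python3 - <<'E'
from h import *
a,d,C=wlook("w4")
# handle top pitch
uv=np.array([(257,v) for v in range(150,235,10)]);p=bydepth(C,uv,d);print(p[:,1:].round(4))
t,e=read_camera("top");cv2.imwrite("pics/t4.png",cv2.resize(t[150:270,160:400],None,fx=3,fy=3)[:,:,::-1])
for c in blobs(wood(t),400,900): print(rect(cam("top"),c,.022))
E
```

```text
tool [ 0.4175 -0.0022  0.0885] [3.139e+00 1.000e-03 1.627e+00] t 7.1 0.0238
[[0.0505 0.1173]
 [0.046  0.1162]
 [0.0416 0.1162]
 [0.0372 0.1169]
 [0.0324 0.1159]
 [0.0278 0.1158]
 [0.023  0.1159]
 [0.0179 0.115 ]
 [0.014  0.1177]]
[ 201.5 -502.5  121.5   46.2   56.9]
[ 423.8 -186.3   89.8   90.5    3.3]
[ 512.4 -445.6   91.5   91.5   56.4]
[ 544.3 -301.4   91.    91.3   80. ]
```

View pics/t4.png

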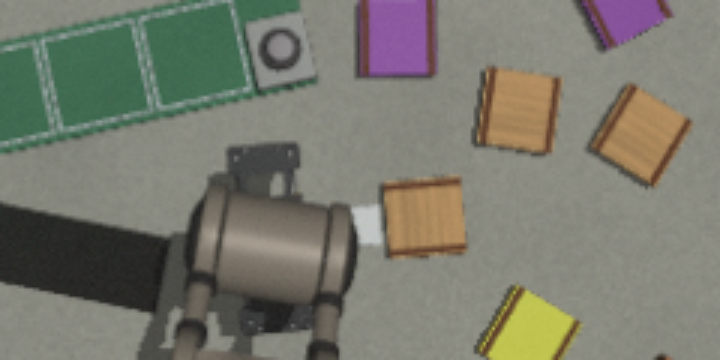

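The tip is lined up in front of board A at crop (383,222). Now I lower it to about 4 mm above the table and insert it slowly.

Emit:
{"fn": "send_rows", "kwargs": {
  "targets": [
    [0,0,0,-0.02,0],
    [0,0,0,-0.015,0],
    [0,0,0,-0.005,0],
    [0,0,0,0,0],
    [0,0,0,0,0]
  ]
}}

```text
time: 7.7
tool_pos: [0.4172, -0.0023, 0.048]
tool_rot: [3.14, 0.0, 1.627]
contact_force: [0.3, -0.1, -1.1]
opening: 0.0236
grip_force: 60.0
```

```bash
python3 - <<'E'
from h import *
a,d,C=wlook("w5");s=observe();print(s['contact_force'])
t,e=read_camera("top");T=cam("top")
H,S,V=cv2.split(cv2.cvtColor(t,cv2.COLOR_RGB2HSV));m=np.zeros_like(V);m[210:240,275:292]=1
for c in blobs((V>150)&(S<40)&(m>0),5): print(c[:,0].min(),c[:,0].max(),c[:,1].min(),c[:,1].max(),rect(T,c,.006))
E
```

```text
tool [ 0.4172 -0.0023  0.048 ] [3.14  0.    1.627] t 7.7 0.0236
[ 0.82383407 -0.51376141 -1.87619983]
277 286 219 232 [ 416.9 -115.7   31.6   45.4   88.3]
```

Emit:
{"fn": "send_rows", "kwargs": {
  "targets": [
    [0,0.0025,-0.002,0,0],
    [0,0.0006,-0.01,0,0],
    [0,0.0007,-0.012,0,0],
    [0,0.0007,-0.014,0,0],
    [0,0.0008,-0.014,0,0]
  ]
}}

```text
time: 8.3
tool_pos: [0.422, -0.0556, 0.0473]
tool_rot: [3.141, 0.0, 1.627]
contact_force: [-0.2, -0.1, -0.8]
opening: 0.0236
grip_force: 60.0
```

Emit:
{"fn": "send_rows", "kwargs": {
  "targets": [
    [0,0.0008,-0.014,0,0],
    [0,0.0008,-0.014,0,0],
    [0,0.0007,-0.014,0,0],
    [0,0,0,0,0],
    [0,0,0,0,0]
  ]
}}

```text
time: 8.8
tool_pos: [0.424, -0.0965, 0.0472]
tool_rot: [-3.141, -0.0, 1.625]
contact_force: [-0.0, 0.7, -1.9]
opening: 0.0234
grip_force: 60.0
```

```bash
python3 - <<'E'
from h import *
s=observe();print(s['tool_pos'],s['contact_force'])
t,e=read_camera("top");cv2.imwrite("pics/t6.png",t[:,:,::-1])
for c in blobs(wood(t),200,900): print(rect(cam("top"),c,.022))
E
```

```text
[ 0.42398426 -0.0965193   0.04716022] [-0.02774509  0.67784484 -1.92303393]
[ 201.5 -502.5  121.5   46.2   56.9]
[ 512.4 -445.6   91.5   91.5   56.4]
[ 544.4 -301.5   90.7   91.    80. ]
```

Emit:
{"fn": "send_rows", "kwargs": {
  "targets": [
    [0,0,0,0.005,0],
    [0,0,0,0.005,0],
    [0,0,0,0.008,0],
    [0,0,0,0.015,0],
    [0,0,0,0.02,0]
  ]
}}

```text
time: 9.35
tool_pos: [0.4237, -0.0956, 0.1008]
tool_rot: [-3.14, -0.001, 1.627]
contact_force: [0.2, 0.0, -1.4]
opening: 0.0233
grip_force: 60.0
```

Emit:
{"fn": "send_rows", "kwargs": {
  "targets": [
    [0,0,0,0.025,0],
    [0,0,0,0.025,0],
    [0,0,0,0.015,0],
    [0,0,0,0,0],
    [0,0,0,0,0]
  ]
}}

```text
time: 9.85
tool_pos: [0.424, -0.0959, 0.1652]
tool_rot: [3.141, 0.0, 1.627]
contact_force: [0.3, -0.2, -1.9]
opening: 0.0235
grip_force: 60.0
```

```bash
python3 - <<'E'
from h import *
s=observe();print(s['tool_pos'],s['contact_force'],s['torque'])
b,e=read_camera("scene");cv2.imwrite("pics/s7.png",cv2.resize(b[80:280,60:360],None,fx=2.5,fy=2.5)[:,:,::-1])
E
```

```text
[ 0.42401651 -0.09588554  0.16524534] [ 0.34970733 -0.21022369 -1.93550865] [ 0.01551705  0.09520464 -0.00543801]
```

View pics/s7.png

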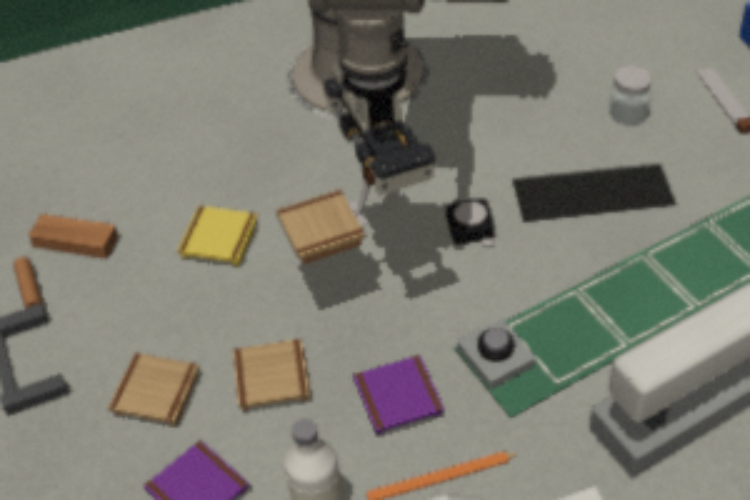

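The board sits level on the blade. I carry it gently to bay 1, whose centre in the arm frame is about (583,308).

Emit:
{"fn": "send_rows", "kwargs": {
  "targets": [
    [0,0.0014,0.0074,0,0.033],
    [0,0.0028,0.0149,0,0.0658],
    [0,0.0028,0.0149,0,0.0658],
    [0,0.0028,0.0149,0,0.0658],
    [0,0.0028,0.0149,0,0.0658]
  ]
}}

```text
time: 10.4
tool_pos: [0.4364, -0.028, 0.1643]
tool_rot: [-3.14, -0.001, 1.927]
contact_force: [-0.0, -0.1, -2.2]
opening: 0.0237
grip_force: 60.0
```

Emit:
{"fn": "send_rows", "kwargs": {
  "targets": [
    [0,0.0028,0.0149,0,0.0658],
    [0,0.0028,0.0149,0,0.0658],
    [0,0.0028,0.0149,0,0.0658],
    [0,0.0028,0.0149,0,0.0658],
    [0,0.0028,0.0149,0,0.0658]
  ]
}}

```text
time: 10.9
tool_pos: [0.4503, 0.0465, 0.1643]
tool_rot: [-3.14, -0.002, 2.256]
contact_force: [-0.1, -0.4, -2.4]
opening: 0.0233
grip_force: 60.0
```

Emit:
{"fn": "send_rows", "kwargs": {
  "targets": [
    [0,0.0028,0.0149,0,0.0658],
    [0,0.0028,0.0149,0,0.0658],
    [0,0.0028,0.0149,0,0.0658],
    [0,0.0028,0.0149,0,0.0658],
    [0,0.0028,0.0149,0,0.0658]
  ]
}}

```text
time: 11.4
tool_pos: [0.4642, 0.1209, 0.1642]
tool_rot: [-3.14, -0.002, 2.585]
contact_force: [0.2, -1.1, -2.5]
opening: 0.0238
grip_force: 60.0
```

Emit:
{"fn": "send_rows", "kwargs": {
  "targets": [
    [0,0.0028,0.0149,0,0.0658],
    [0,0.0028,0.0149,0,0.0658],
    [0,0.0028,0.0149,0,0.0658],
    [0,0.0028,0.0149,0,0.0658],
    [0,0.0028,0.0149,0,0.0658]
  ]
}}

```text
time: 11.9
tool_pos: [0.4781, 0.1953, 0.164]
tool_rot: [-3.141, -0.002, 2.914]
contact_force: [0.2, 0.0, -2.5]
opening: 0.0235
grip_force: 60.0
```

Emit:
{"fn": "send_rows", "kwargs": {
  "targets": [
    [0,0.0028,0.0149,0,0.0658],
    [0,0.0028,0.0149,0,0.0658],
    [0,0.0028,0.0149,0,0.0658],
    [0,0.0028,0.0149,0,0.0658],
    [0,0.0028,0.0149,0,0.0658]
  ]
}}

```text
time: 12.4
tool_pos: [0.492, 0.2698, 0.1639]
tool_rot: [-3.141, -0.003, -3.04]
contact_force: [-0.1, 0.4, -1.8]
opening: 0.0235
grip_force: 60.0
```

Emit:
{"fn": "send_rows", "kwargs": {
  "targets": [
    [0,0.0014,0.0149,0,0.0658],
    [0,0,0.007,0,0.032],
    [0,0,0,0,0],
    [0,0,0,0,0],
    [0,0,0,0,0]
  ]
}}

```text
time: 12.9
tool_pos: [0.4941, 0.2901, 0.165]
tool_rot: [-3.141, -0.001, -2.948]
contact_force: [0.3, -0.1, -1.6]
opening: 0.0237
grip_force: 60.0
```

```bash
python3 - <<'E'
from h import *
s=observe();print(s['tool_pos'],s['tool_rot'],s['contact_force'])
t,e=read_camera("top");cv2.imwrite("pics/t8.png",cv2.resize(t[110:270,90:290],None,fx=3.5,fy=3.5)[:,:,::-1])
for c in blobs(wood(t),200,900): print(cen(c),rect(cam("top"),c,.022),rect(cam("top"),c,.133))
E
```

```text
[0.49405662 0.29010986 0.16502817] [-3.14133430e+00 -6.61687738e-04 -2.94755319e+00] [ 0.26349354 -0.14950228 -1.55936028]
(393.441975308642, 283.4827160493827) [ 201.6 -502.6  121.5   46.3   56.7] [ 222.7 -461.2  111.6   42.6   56.7]
(374.48205128205126, 195.5090418353576) [ 512.4 -445.6   91.5   91.5   56.4] [ 508.1 -408.9   84.    84.    56.4]
(333.75454298887985, 187.45592622728503) [ 544.4 -301.5   90.7   90.9   80. ] [ 537.5 -276.6   83.3   83.5   80. ]
(154.5, 178.0528846153846) [584.9 330.2  98.   97.1  10.5] [574.6 303.5  90.   89.2  10.5]
```

View pics/t8.png

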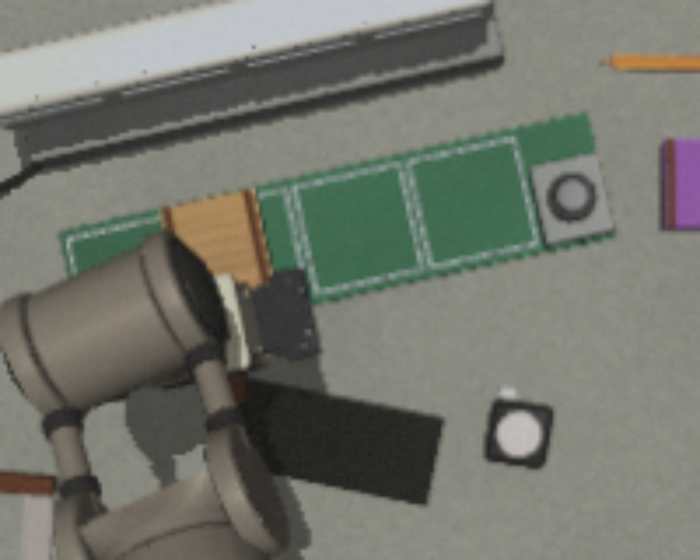

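The crop shows board A over bay 1 at (215,235). In the top camera's frame it is within 2 to 4 mm of the bay centre. Setting it down now.

Emit:
{"fn": "send_rows", "kwargs": {
  "targets": [
    [0,0.0025,0.004,-0.02,0.01],
    [0,0,0,-0.03,0],
    [0,0,0,-0.025,0],
    [0,0,0,-0.015,0],
    [0,0,0,-0.005,0]
  ]
}}

```text
time: 13.45
tool_pos: [0.4958, 0.2938, 0.0685]
tool_rot: [-3.141, -0.003, -2.937]
contact_force: [-0.0, -0.5, -1.9]
opening: 0.0235
grip_force: 60.0
```

Emit:
{"fn": "send_rows", "kwargs": {
  "targets": [
    [0,0,0,-0.004,0],
    [0,0,0,-0.004,0],
    [0,0,0,-0.004,0],
    [0,0,0,-0.004,0],
    [0,0,0,0,0]
  ]
}}

```text
time: 13.95
tool_pos: [0.4967, 0.2947, 0.0541]
tool_rot: [3.142, -0.0, -2.936]
contact_force: [0.5, -0.3, -0.9]
opening: 0.0237
grip_force: 60.0
```

```bash
python3 - <<'E'
from h import *
s=observe();print(s['tool_pos'],s['tool_rot'],s['contact_force'])
t,e=read_camera("top")
for c in blobs(wood(t),200,900): print(cen(c),rect(cam("top"),c,.028))
E
```

```text
[0.49665313 0.29470044 0.05406246] [ 3.14154574e+00 -1.56607322e-04 -2.93637347e+00] [ 0.47479036 -0.2582845  -0.85597205]
(393.441975308642, 283.4827160493827) [ 202.7 -500.3  121.    46.1   56.7]
(374.48205128205126, 195.5090418353576) [ 512.2 -443.6   91.1   91.1   56.4]
(333.76012965964344, 187.50783360345758) [ 544.  -300.2   90.3   90.6   80. ]
(160.6658701712465, 179.94982078853047) [576.6 307.8  90.6  88.2  11.6]
```

Board A sits at (576.6,307.8) against bay 1 at (577,307.4) in the same camera. I withdraw the blade and go to board B.

Emit:
{"fn": "send_rows", "kwargs": {
  "targets": [
    [0,-0.008,-0.0017,0,0],
    [0,-0.0147,-0.0031,0,0],
    [0,-0.0147,-0.0031,0,0],
    [0,-0.0147,-0.0031,0,0],
    [0,-0.0147,-0.0031,0,0]
  ]
}}

```text
time: 14.5
tool_pos: [0.4289, 0.2804, 0.0545]
tool_rot: [3.141, 0.0, -2.936]
contact_force: [0.7, 0.3, -1.6]
opening: 0.023
grip_force: 60.0
```

Emit:
{"fn": "send_rows", "kwargs": {
  "targets": [
    [0,-0.0147,-0.0031,0,0],
    [0,-0.0147,-0.0031,0,0],
    [0,-0.0147,-0.0031,0,0],
    [0,-0.012,-0.0025,0,0],
    [0,0,0,0.04,0]
  ]
}}

```text
time: 15.0
tool_pos: [0.3688, 0.2668, 0.0912]
tool_rot: [-3.139, -0.011, -2.936]
contact_force: [0.0, 0.2, -0.8]
opening: 0.0238
grip_force: 60.0
```

Emit:
{"fn": "send_rows", "kwargs": {
  "targets": [
    [0,0,0,0.05,0],
    [0,0,-0.02,0.03,-0.0275],
    [0,0,-0.038,0,-0.0275],
    [0,0,-0.038,0,-0.0275],
    [0,0,-0.038,0,-0.0275]
  ]
}}

```text
time: 15.5
tool_pos: [0.3731, 0.1337, 0.1748]
tool_rot: [3.141, 0.001, -3.046]
contact_force: [0.9, -0.1, -1.5]
opening: 0.0237
grip_force: 60.0
```

```bash
python3 - <<'E'
from h import *
s=observe();print(s['tool_pos'],s['tool_rot'],s['contact_force'])
t,e=read_camera("top")
for c in blobs(wood(t),200,900): print(cen(c),rect(cam("top"),c,.022))
E
```

```text
[0.37309218 0.13373214 0.17477223] [ 3.14149019e+00  1.49459704e-03 -3.04635126e+00] [ 0.90035823 -0.05774995 -1.53672643]
(393.50372208436727, 283.48511166253104) [ 201.6 -502.6  121.5   46.3   56.7]
(374.4780382646187, 195.48315817838858) [ 512.4 -445.6   91.5   91.5   56.4]
(333.78139408733387, 187.45023053973418) [ 544.6 -301.5   91.1   90.7   79.5]
(158.39851485148515, 182.87568756875686) [576.9 309.4  90.   89.2  11.6]
```

Emit:
{"fn": "send_rows", "kwargs": {
  "targets": [
    [0,-0.0006,-0.0365,0,-0.025],
    [0,-0.0006,-0.0365,0,-0.025],
    [0,-0.0006,-0.0365,0,-0.025],
    [0,-0.0006,-0.0365,0,-0.025],
    [0,-0.0006,-0.0365,0,-0.025]
  ]
}}

```text
time: 16.05
tool_pos: [0.3702, -0.0488, 0.1745]
tool_rot: [-3.141, 0.001, 3.111]
contact_force: [1.2, -0.2, -1.5]
opening: 0.0234
grip_force: 60.0
```

Emit:
{"fn": "send_rows", "kwargs": {
  "targets": [
    [0,-0.0006,-0.0365,0,-0.025],
    [0,-0.0006,-0.0365,0,-0.025],
    [0,-0.0006,-0.0365,0,-0.025],
    [0,-0.0006,-0.0365,0,-0.025],
    [0,-0.0006,-0.0365,0,-0.025]
  ]
}}

```text
time: 16.55
tool_pos: [0.3672, -0.2313, 0.1745]
tool_rot: [-3.141, 0.001, 2.986]
contact_force: [0.6, 0.7, -1.0]
opening: 0.0236
grip_force: 60.0
```

Emit:
{"fn": "send_rows", "kwargs": {
  "targets": [
    [0,-0.0006,-0.0365,-0.03,-0.025],
    [0,0,0,-0.04,0],
    [0,0,0,-0.04,0],
    [0,0,0,-0.017,0],
    [0,0,0,0,0]
  ]
}}

```text
time: 17.05
tool_pos: [0.3659, -0.2655, 0.0455]
tool_rot: [3.139, -0.003, 2.962]
contact_force: [-0.3, 0.0, -2.2]
opening: 0.0235
grip_force: 60.0
```

Emit:
{"fn": "send_rows", "kwargs": {
  "targets": [
    [0,0,0,0,0],
    [0,0,0,0,0]
  ]
}}

```text
time: 17.25
tool_pos: [0.3676, -0.2668, 0.048]
tool_rot: [-3.141, 0.001, 2.962]
contact_force: [-0.1, 0.2, -1.9]
opening: 0.0238
grip_force: 60.0
```

```bash
cat >> h.py <<'E'
def toplook(name,box):
    s=observe();print("tool",s['tool_pos'].round(4),s['tool_rot'].round(3),s['contact_force'].round(1),s['time'])
    t,e=read_camera("top");cv2.imwrite(f"pics/{name}.png",t[:,:,::-1]);T=cam("top")
    for c in blobs(wood(t),200,900): print("wood",np.round(cen(c)),rect(T,c,.022))
    H,S,V=cv2.split(cv2.cvtColor(t,cv2.COLOR_RGB2HSV));m=np.zeros_like(V);x0,x1,y0,y1=box;m[y0:y1,x0:x1]=1
    for c in blobs((V>150)&(S<40)&(m>0),5): print("blade",c.min(0),c.max(0),rect(T,c,.006))
E
python3 -c "
from h import *
toplook('t9',(300,355,190,245))"
```

```text
tool [ 0.3676 -0.2668  0.048 ] [-3.141e+00  1.000e-03  2.962e+00] [-0.1  0.2 -1.9] 17.25
wood [393. 284.] [ 201.5 -502.5  121.5   46.2   56.9]
wood [374. 195.] [ 512.6 -445.6   91.4   91.3   56.2]
wood [334. 187.] [ 544.4 -301.5   90.7   90.9   80. ]
wood [158. 183.] [576.9 309.5  89.5  89.4  11.4]
blade [347 239] [355 245] [ 348.7 -358.6   32.7   15.    43.5]
blade [342 234] [345 237] [ 375.1 -333.5   10.7   10.5   88.1]
blade [322 204] [337 230] [ 441.9 -287.3   45.6   90.8   79.4]
```

Top camera frame: the blade axis needs a 4 mm shift left, then a 93 mm advance.

Emit:
{"fn": "send_rows", "kwargs": {
  "targets": [
    [0,0.0007,0.004,0,0],
    [0,0.009,-0.0016,0,0],
    [0,0.0118,-0.0021,0,0],
    [0,0.0118,-0.0021,0,0],
    [0,0.0118,-0.0021,0,0]
  ]
}}

```text
time: 17.8
tool_pos: [0.4139, -0.2709, 0.0473]
tool_rot: [-3.141, 0.001, 2.962]
contact_force: [-0.1, 0.1, -1.9]
opening: 0.024
grip_force: 60.0
```

Emit:
{"fn": "send_rows", "kwargs": {
  "targets": [
    [0,0.0118,-0.0021,0,0],
    [0,0.0118,-0.0021,0,0],
    [0,0.0118,-0.0021,0,0],
    [0,0.0118,-0.0021,0,0],
    [0,0,0,0,0]
  ]
}}

```text
time: 18.3
tool_pos: [0.4617, -0.2794, 0.0472]
tool_rot: [-3.141, 0.002, 2.963]
contact_force: [-0.6, -0.2, -1.1]
opening: 0.0233
grip_force: 60.0
```

```bash
python3 -c "
from h import *
toplook('t10',(300,340,190,245))"
```

```text
tool [ 0.4617 -0.2794  0.0472] [-3.141e+00  2.000e-03  2.963e+00] [-0.6 -0.2 -1.1] 18.3
wood [393. 284.] [ 201.5 -502.5  121.5   46.2   56.9]
wood [376. 194.] [ 518.1 -449.2   91.8   78.3   55.1]
wood [332. 186.] [ 544.4 -301.9   91.2   91.    79.7]
wood [158. 183.] [576.8 309.8  90.   89.9  11.4]
blade [324 233] [328 238] [ 377.4 -272.4   12.6   17.3   61.3]
```

Emit:
{"fn": "send_rows", "kwargs": {
  "targets": [
    [0,0,0,0.005,0],
    [0,0,0,0.005,0],
    [0,0,0,0.008,0],
    [0,0,0,0.015,0],
    [0,0,0,0.02,0]
  ]
}}

```text
time: 18.85
tool_pos: [0.4588, -0.2786, 0.1008]
tool_rot: [3.141, -0.001, 2.961]
contact_force: [0.3, -1.1, -1.6]
opening: 0.0235
grip_force: 60.0
```

Emit:
{"fn": "send_rows", "kwargs": {
  "targets": [
    [0,0,0,0.025,0],
    [0,0,0,0.025,0],
    [0,0,0,0.015,0],
    [0,0,0,0,0],
    [0,0.0012,0.01,0,0.008]
  ]
}}

```text
time: 19.35
tool_pos: [0.4604, -0.2694, 0.1653]
tool_rot: [-3.141, 0.0, 2.969]
contact_force: [0.5, 0.0, -2.9]
opening: 0.0233
grip_force: 60.0
```

Emit:
{"fn": "send_rows", "kwargs": {
  "targets": [
    [0,0.0025,0.0199,0,0.0162],
    [0,0.0025,0.0199,0,0.0162],
    [0,0.0025,0.0199,0,0.0162],
    [0,0.0025,0.0199,0,0.0162],
    [0,0.0025,0.0199,0,0.0162]
  ]
}}

```text
time: 19.85
tool_pos: [0.4723, -0.1676, 0.1639]
tool_rot: [3.14, -0.003, 3.052]
contact_force: [0.8, 0.5, -2.0]
opening: 0.0235
grip_force: 60.0
```

Emit:
{"fn": "send_rows", "kwargs": {
  "targets": [
    [0,0.0025,0.0199,0,0.0162],
    [0,0.0025,0.0199,0,0.0162],
    [0,0.0025,0.0199,0,0.0162],
    [0,0.0025,0.0199,0,0.0162],
    [0,0.0025,0.0199,0,0.0162]
  ]
}}

```text
time: 20.35
tool_pos: [0.4846, -0.0682, 0.1639]
tool_rot: [3.14, -0.003, 3.133]
contact_force: [-0.0, 0.6, -2.1]
opening: 0.0236
grip_force: 60.0
```

Emit:
{"fn": "send_rows", "kwargs": {
  "targets": [
    [0,0.0025,0.0199,0,0.0162],
    [0,0.0025,0.0199,0,0.0162],
    [0,0.0025,0.0199,0,0.0162],
    [0,0.0025,0.0199,0,0.0162],
    [0,0.0025,0.0199,0,0.0162]
  ]
}}

```text
time: 20.85
tool_pos: [0.4969, 0.031, 0.1639]
tool_rot: [3.141, -0.003, -3.069]
contact_force: [0.5, -0.4, -1.7]
opening: 0.0238
grip_force: 60.0
```

Emit:
{"fn": "send_rows", "kwargs": {
  "targets": [
    [0,0.0025,0.0199,0,0.0162],
    [0,0.0025,0.0199,0,0.0162],
    [0,0.0025,0.0199,0,0.0162],
    [0,0.0025,0.0199,0,0.0162],
    [0,0.0025,0.0199,0,0.0162]
  ]
}}

```text
time: 21.35
tool_pos: [0.5093, 0.1303, 0.1638]
tool_rot: [3.141, -0.003, -2.988]
contact_force: [-0.4, 0.5, -2.2]
opening: 0.0235
grip_force: 60.0
```

Emit:
{"fn": "send_rows", "kwargs": {
  "targets": [
    [0,0.0025,0.0199,0,0.0162],
    [0,0.0025,0.0199,0,0.0162],
    [0,0.0015,0.0095,0,0.008],
    [0,0,0,0,0],
    [0,0,0,0,0]
  ]
}}

```text
time: 21.85
tool_pos: [0.5167, 0.178, 0.1646]
tool_rot: [-3.141, -0.001, -2.949]
contact_force: [-0.3, -0.3, -1.7]
opening: 0.0235
grip_force: 60.0
```

```bash
python3 - <<'E'
from h import *
toplook('t11',(0,1,0,1))
t=cv2.imread("pics/t11.png")[:,:,::-1].copy()
for c in blobs(wood(t),200,900): print(np.round(cen(c)),rect(cam("top"),c,.133))
E
```

```text
tool [0.5167 0.178  0.1646] [-3.141e+00 -1.000e-03 -2.949e+00] [-0.3 -0.3 -1.7] 21.85
wood [393. 283.] [ 201.6 -502.6  121.5   46.3   56.7]
wood [374. 195.] [ 512.6 -445.6   91.4   91.3   56.2]
wood [188. 165.] [618.5 206.7  96.3  96.4  10.1]
[393. 283.] [ 222.7 -461.2  111.6   42.6   56.7]
[374. 195.] [ 508.2 -408.9   84.    83.8   56.2]
[188. 165.] [605.4 190.   88.5  88.5  10.1]
```

Emit:
{"fn": "send_rows", "kwargs": {
  "targets": [
    [0,-0.0055,0.002,-0.02,0.017],
    [0,0,0,-0.03,0],
    [0,0,0,-0.025,0],
    [0,0,0,-0.015,0],
    [0,0,0,-0.005,0]
  ]
}}

```text
time: 22.4
tool_pos: [0.5106, 0.1792, 0.0686]
tool_rot: [-3.142, -0.003, -2.933]
contact_force: [0.6, -0.1, -0.5]
opening: 0.0235
grip_force: 60.0
```

Emit:
{"fn": "send_rows", "kwargs": {
  "targets": [
    [0,0,0,-0.004,0],
    [0,0,0,-0.004,0],
    [0,0,0,-0.004,0],
    [0,0,0,-0.004,0],
    [0,0,0,0,0]
  ]
}}

```text
time: 22.9
tool_pos: [0.5117, 0.1803, 0.0541]
tool_rot: [3.141, -0.0, -2.932]
contact_force: [-0.7, 0.6, -2.1]
opening: 0.0238
grip_force: 60.0
```

```bash
python3 -c "
from h import *
toplook('t12',(0,1,0,1))"
```

```text
tool [0.5117 0.1803 0.0541] [ 3.141 -0.    -2.932] [-0.7  0.6 -2.1] 22.9
wood [393. 284.] [ 201.5 -502.5  121.5   46.2   56.9]
wood [374. 196.] [ 512.4 -445.6   91.5   91.5   56.4]
wood [157. 179.] [576.9 309.8  89.8  89.8  11.6]
wood [192. 171.] [602.6 193.8  86.5  89.3  10.9]
```

Board B is down in bay 2. I withdraw and go to board C.

Emit:
{"fn": "send_rows", "kwargs": {
  "targets": [
    [0,-0.008,-0.0017,0,0],
    [0,-0.0147,-0.0031,0,0],
    [0,-0.0147,-0.0031,0,0],
    [0,-0.0147,-0.0031,0,0],
    [0,-0.0147,-0.0031,0,0]
  ]
}}

```text
time: 23.45
tool_pos: [0.4439, 0.1661, 0.0545]
tool_rot: [3.141, 0.0, -2.932]
contact_force: [0.4, -0.2, -0.9]
opening: 0.0235
grip_force: 60.0
```

Emit:
{"fn": "send_rows", "kwargs": {
  "targets": [
    [0,-0.0147,-0.0031,0,0],
    [0,-0.0147,-0.0031,0,0],
    [0,-0.0147,-0.0031,0,0],
    [0,-0.015,-0.003,0,0],
    [0,0,0,0.04,0]
  ]
}}

```text
time: 23.95
tool_pos: [0.3801, 0.1529, 0.0915]
tool_rot: [3.141, -0.012, -2.932]
contact_force: [1.6, -0.4, -2.1]
opening: 0.0239
grip_force: 60.0
```

Emit:
{"fn": "send_rows", "kwargs": {
  "targets": [
    [0,0,0,0.05,0],
    [0,-0.0017,-0.0353,0.03,-0.057],
    [0,-0.0017,-0.0353,0,-0.057],
    [0,-0.0017,-0.0353,0,-0.057],
    [0,-0.0017,-0.0353,0,-0.057]
  ]
}}

```text
time: 24.45
tool_pos: [0.3783, 0.0117, 0.1748]
tool_rot: [-3.141, 0.002, 3.122]
contact_force: [0.2, 0.8, -2.2]
opening: 0.0235
grip_force: 60.0
```

Emit:
{"fn": "send_rows", "kwargs": {
  "targets": [
    [0,-0.0017,-0.0353,0,-0.057],
    [0,-0.0017,-0.0353,0,-0.057],
    [0,-0.0017,-0.0353,0,-0.057],
    [0,-0.0017,-0.0353,0,-0.057],
    [0,-0.0017,-0.0353,0,-0.057]
  ]
}}

```text
time: 24.95
tool_pos: [0.3698, -0.1649, 0.1745]
tool_rot: [-3.142, 0.001, 2.836]
contact_force: [1.3, -1.1, -0.7]
opening: 0.0238
grip_force: 60.0
```

Emit:
{"fn": "send_rows", "kwargs": {
  "targets": [
    [0,-0.0017,-0.0353,0,-0.057],
    [0,-0.0017,-0.0353,0,-0.057],
    [0,-0.0017,-0.0353,0,-0.057],
    [0,-0.0017,-0.0353,0,-0.057],
    [0,-0.0017,-0.0353,0,-0.057]
  ]
}}

```text
time: 25.45
tool_pos: [0.3614, -0.3412, 0.1744]
tool_rot: [3.142, 0.0, 2.551]
contact_force: [0.7, 0.4, -1.9]
opening: 0.0234
grip_force: 60.0
```

Emit:
{"fn": "send_rows", "kwargs": {
  "targets": [
    [0,0,0,-0.02,0],
    [0,0,0,0,0],
    [0,0,0,0,0]
  ]
}}

```text
time: 25.75
tool_pos: [0.3616, -0.3393, 0.1542]
tool_rot: [3.141, -0.001, 2.554]
contact_force: [-0.1, 0.4, -1.3]
opening: 0.0233
grip_force: 60.0
```

```bash
python3 -c "
from h import *
toplook('t13',(325,375,185,250))"
```

```text
tool [ 0.3616 -0.3393  0.1542] [ 3.141e+00 -1.000e-03  2.554e+00] [-0.1  0.4 -1.3] 25.75
wood [374. 195.] [ 512.6 -445.7   91.5   91.2   56.4]
wood [158. 183.] [576.6 309.3  90.8  89.2  10.9]
wood [191. 175.] [600.7 193.2  90.2  89.2  11.5]
blade [358 208] [375 232] [ 424.7 -425.3   49.7   83.8   57.6]
```

Emit:
{"fn": "send_rows", "kwargs": {
  "targets": [
    [0,0,0,-0.04,0],
    [0,0,0,-0.04,0],
    [0,0,0,-0.02,0],
    [0,0,0,-0.006,0],
    [0,0,0,0,0]
  ]
}}

```text
time: 26.3
tool_pos: [0.3624, -0.34, 0.0486]
tool_rot: [3.142, 0.0, 2.554]
contact_force: [0.2, 0.6, -1.1]
opening: 0.0238
grip_force: 60.0
```

Emit:
{"fn": "send_rows", "kwargs": {
  "targets": [
    [0,0,0,0,0],
    [0,0,0,0,0]
  ]
}}

```text
time: 26.5
tool_pos: [0.3628, -0.341, 0.0498]
tool_rot: [-3.141, 0.003, 2.554]
contact_force: [0.0, 0.3, -1.1]
opening: 0.0234
grip_force: 60.0
```

```bash
python3 -c "
from h import *
toplook('t14',(325,375,190,250))"
```

```text
tool [ 0.3628 -0.341   0.0498] [-3.141e+00  3.000e-03  2.554e+00] [ 0.   0.3 -1.1] 26.5
wood [399. 287.] [ 189.6 -520.8   77.8   46.2   56.9]
wood [374. 195.] [ 512.6 -445.7   91.5   91.2   56.4]
wood [158. 183.] [576.8 309.4  89.8  89.2  11.6]
wood [191. 175.] [600.5 193.6  90.5  88.6  11.8]
blade [372 233] [375 237] [ 373.2 -441.3   10.9   14.1   87.9]
blade [350 207] [371 230] [ 430.1 -396.6   48.5   80.    56.5]
```

Emit:
{"fn": "send_rows", "kwargs": {
  "targets": [
    [0,0.0022,0.0033,-0.0015,0],
    [0,0.008,-0.0053,0,0],
    [0,0.01,-0.0066,0,0],
    [0,0.01,-0.0066,0,0],
    [0,0.01,-0.0066,0,0]
  ]
}}

```text
time: 27.05
tool_pos: [0.4033, -0.3627, 0.0469]
tool_rot: [-3.142, 0.001, 2.553]
contact_force: [0.6, -0.7, -0.9]
opening: 0.0233
grip_force: 60.0
```

Emit:
{"fn": "send_rows", "kwargs": {
  "targets": [
    [0,0.01,-0.0066,0,0],
    [0,0.01,-0.0066,0,0],
    [0,0.01,-0.0066,0,0],
    [0,0.0104,-0.007,0,0],
    [0,0,0,0,0]
  ]
}}

```text
time: 27.55
tool_pos: [0.4442, -0.39, 0.0468]
tool_rot: [-3.141, 0.002, 2.554]
contact_force: [-0.2, -0.2, -0.7]
opening: 0.0237
grip_force: 60.0
```

```bash
python3 -c "
from h import *
toplook('t15',(0,1,0,1))"
```

```text
tool [ 0.4442 -0.39    0.0468] [-3.141e+00  2.000e-03  2.554e+00] [-0.2 -0.2 -0.7] 27.55
wood [398. 287.] [ 190.6 -519.3   81.5   46.2   56.9]
wood [373. 192.] [ 516.  -445.    86.6   86.3   56.4]
wood [158. 183.] [576.9 309.4  90.   89.2  11.6]
wood [191. 175.] [600.7 193.2  90.2  89.2  11.5]
```

Emit:
{"fn": "send_rows", "kwargs": {
  "targets": [
    [0,0,0,0.005,0],
    [0,0,0,0.005,0],
    [0,0,0,0.008,0],
    [0,0,0,0.015,0],
    [0,0,0,0.02,0]
  ]
}}

```text
time: 28.1
tool_pos: [0.442, -0.3883, 0.1002]
tool_rot: [3.141, -0.002, 2.553]
contact_force: [0.6, -0.7, -2.1]
opening: 0.0237
grip_force: 60.0
```

Emit:
{"fn": "send_rows", "kwargs": {
  "targets": [
    [0,0,0,0.025,0],
    [0,0,0,0.025,0],
    [0,0,0,0.015,0],
    [0,0,0,0,0],
    [0,0.002,0.01,0,0.017]
  ]
}}

```text
time: 28.6
tool_pos: [0.4442, -0.3792, 0.1647]
tool_rot: [-3.141, 0.0, 2.57]
contact_force: [-0.4, 0.2, -2.1]
opening: 0.0234
grip_force: 60.0
```

Emit:
{"fn": "send_rows", "kwargs": {
  "targets": [
    [0,0.0039,0.0197,0,0.0341],
    [0,0.0039,0.0197,0,0.0341],
    [0,0.0039,0.0197,0,0.0341],
    [0,0.0039,0.0197,0,0.0341],
    [0,0.0039,0.0197,0,0.0341]
  ]
}}

```text
time: 29.1
tool_pos: [0.4641, -0.2773, 0.164]
tool_rot: [3.141, -0.002, 2.745]
contact_force: [0.4, -0.3, -1.6]
opening: 0.0237
grip_force: 60.0
```

Emit:
{"fn": "send_rows", "kwargs": {
  "targets": [
    [0,0.0039,0.0197,0,0.0341],
    [0,0.0039,0.0197,0,0.0341],
    [0,0.0039,0.0197,0,0.0341],
    [0,0.0039,0.0197,0,0.0341],
    [0,0.0039,0.0197,0,0.0341]
  ]
}}

```text
time: 29.6
tool_pos: [0.4832, -0.1789, 0.1641]
tool_rot: [3.141, -0.002, 2.916]
contact_force: [0.3, -0.4, -2.2]
opening: 0.0233
grip_force: 60.0
```

Emit:
{"fn": "send_rows", "kwargs": {
  "targets": [
    [0,0.0039,0.0197,0,0.0341],
    [0,0.0039,0.0197,0,0.0341],
    [0,0.0039,0.0197,0,0.0341],
    [0,0.0039,0.0197,0,0.0341],
    [0,0.0039,0.0197,0,0.0341]
  ]
}}

```text
time: 30.1
tool_pos: [0.5023, -0.0806, 0.1641]
tool_rot: [3.141, -0.002, 3.086]
contact_force: [-0.2, -0.2, -2.1]
opening: 0.0237
grip_force: 60.0
```

Emit:
{"fn": "send_rows", "kwargs": {
  "targets": [
    [0,0.0039,0.0197,0,0.0341],
    [0,0.0039,0.0197,0,0.0341],
    [0,0.0039,0.0197,0,0.0341],
    [0,0.0039,0.0197,0,0.0341],
    [0,0.0039,0.0197,0,0.0341]
  ]
}}

```text
time: 30.6
tool_pos: [0.5214, 0.0177, 0.1641]
tool_rot: [3.141, -0.002, -3.027]
contact_force: [-0.7, -0.4, -2.2]
opening: 0.0235
grip_force: 60.0
```

Emit:
{"fn": "send_rows", "kwargs": {
  "targets": [
    [0,0.0039,0.0197,0,0.0341],
    [0,0.0039,0.0197,0,0.0341],
    [0,0.002,0.0105,0,0.0168],
    [0,0,0,0,0],
    [0,0,0,0,0]
  ]
}}

```text
time: 31.1
tool_pos: [0.5318, 0.0652, 0.1645]
tool_rot: [-3.141, -0.001, -2.945]
contact_force: [0.5, -0.3, -1.8]
opening: 0.0239
grip_force: 60.0
```

```bash
python3 - <<'E'
from h import *
toplook('t16',(0,1,0,1))
t=cv2.imread("pics/t16.png")[:,:,::-1].copy()
for c in blobs(wood(t),200,900): print(np.round(cen(c)),rect(cam("top"),c,.131))
E
```

```text
tool [0.5318 0.0652 0.1645] [-3.141e+00 -1.000e-03 -2.945e+00] [ 0.5 -0.3 -1.8] 31.1
wood [393. 283.] [ 201.6 -502.6  121.5   46.3   56.7]
wood [158. 183.] [576.4 309.7  90.8  89.9  11.6]
wood [186. 173.] [600.6 193.6  90.   88.4  12.5]
wood [222. 159.] [648.7  87.7  66.3  95.1  11.1]
[393. 283.] [ 222.3 -461.9  111.8   42.6   56.7]
[158. 183.] [567.  285.1  83.5  82.7  11.6]
[186. 173.] [589.3 178.3  82.7  81.3  12.5]
[222. 159.] [633.5  80.9  60.9  87.5  11.1]
```

Emit:
{"fn": "send_rows", "kwargs": {
  "targets": [
    [0,0.002,-0.0035,-0.02,0.005],
    [0,0,0,-0.03,0],
    [0,0,0,-0.025,0],
    [0,0,0,-0.015,0],
    [0,0,0,-0.005,0]
  ]
}}

```text
time: 31.65
tool_pos: [0.5332, 0.0606, 0.068]
tool_rot: [3.141, -0.003, -2.943]
contact_force: [0.5, -0.4, -2.2]
opening: 0.0238
grip_force: 60.0
```

Emit:
{"fn": "send_rows", "kwargs": {
  "targets": [
    [0,0,0,-0.004,0],
    [0,0,0,-0.004,0],
    [0,0,0,-0.004,0],
    [0,0,0,-0.004,0],
    [0,0,0,0,0]
  ]
}}

```text
time: 32.15
tool_pos: [0.5344, 0.0616, 0.0536]
tool_rot: [3.141, -0.0, -2.941]
contact_force: [0.1, -0.4, -2.1]
opening: 0.0236
grip_force: 60.0
```

Emit:
{"fn": "send_rows", "kwargs": {
  "targets": [
    [0,-0.008,-0.0017,0,0],
    [0,-0.0147,-0.0031,0,0],
    [0,-0.0147,-0.0031,0,0],
    [0,-0.0147,-0.0031,0,0],
    [0,-0.0147,-0.0031,0,0]
  ]
}}

```text
time: 32.65
tool_pos: [0.4666, 0.0473, 0.0541]
tool_rot: [-3.142, 0.0, -2.941]
contact_force: [-0.3, 0.4, -1.6]
opening: 0.0235
grip_force: 60.0
```

Emit:
{"fn": "send_rows", "kwargs": {
  "targets": [
    [0,-0.0147,-0.0031,0,0],
    [0,-0.0147,-0.0031,0,0],
    [0,-0.0147,-0.0031,0,0],
    [0,-0.015,-0.003,0,0],
    [0,0,0,0.03,0]
  ]
}}

```text
time: 33.15
tool_pos: [0.4037, 0.0352, 0.0818]
tool_rot: [3.139, -0.008, -2.941]
contact_force: [0.2, -0.4, -1.1]
opening: 0.0236
grip_force: 60.0
```

Emit:
{"fn": "send_rows", "kwargs": {
  "targets": [
    [0,-0.01,0,0.05,0],
    [0,-0.01,0,0.03,0],
    [0,0,0,0,0],
    [0,0,0,0,0]
  ]
}}

```text
time: 33.55
tool_pos: [0.3885, 0.0351, 0.163]
tool_rot: [-3.141, 0.002, -2.941]
contact_force: [-0.3, 0.3, -1.9]
opening: 0.0236
grip_force: 60.0
```

```bash
python3 - <<'E'
from h import *
toplook('t17',(0,1,0,1))
t=cv2.imread("pics/t17.png")[:,:,::-1].copy()
for c in blobs(wood(t),200,900): print(np.round(cen(c)),rect(cam("top"),c,.028))
x=t[110:270,90:350];cv2.imwrite("pics/t17c.png",cv2.resize(x,None,fx=2.8,fy=2.8)[:,:,::-1])
E
```

```text
tool [0.3885 0.0351 0.163 ] [-3.141e+00  2.000e-03 -2.941e+00] [-0.3  0.3 -1.9] 33.55
wood [393. 284.] [ 201.5 -502.5  121.5   46.2   56.9]
wood [158. 183.] [576.9 309.5  90.   89.4  10.9]
wood [191. 175.] [600.8 193.4  90.4  88.7  11.5]
wood [225. 168.] [621.9  75.1  90.7  88.7  11.7]
[393. 284.] [ 202.7 -500.3  121.    46.    56.9]
[158. 183.] [576.4 308.1  89.6  89.   10.9]
[191. 175.] [600.2 192.6  90.   88.3  11.5]
[225. 168.] [621.1  74.7  90.3  88.3  11.7]
```

View pics/t17c.png

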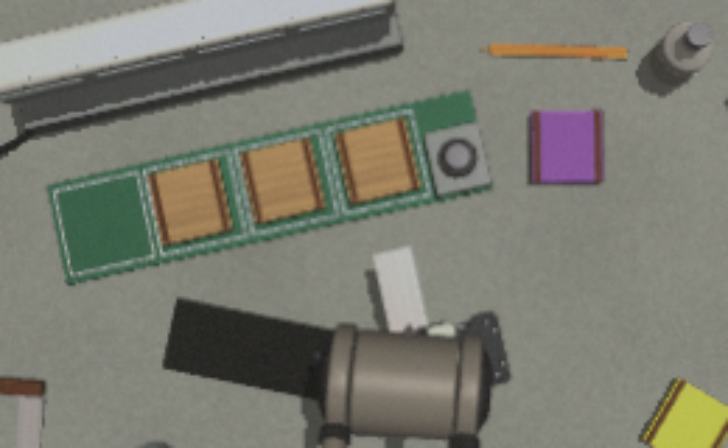

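The picture shows all three boards square in bays 1 to 3, at crop (190,203), (283,180) and (378,161). No other wooden board is in view. Now the lifter goes back to its mat.

Emit:
{"fn": "send_rows", "kwargs": {
  "targets": [
    [0,0.0009,0.0153,0,-0.133],
    [0,0.0009,0.0153,0,-0.133],
    [0,0.0009,0.0153,0,-0.133],
    [0,0.0009,0.0153,0,-0.133],
    [0,0.0009,0.0153,0,-0.133]
  ]
}}

```text
time: 34.1
tool_pos: [0.3924, 0.1122, 0.1609]
tool_rot: [-3.14, -0.003, 2.672]
contact_force: [0.2, -0.2, -1.9]
opening: 0.0235
grip_force: 60.0
```

Emit:
{"fn": "send_rows", "kwargs": {
  "targets": [
    [0,0.0009,0.0153,0,-0.133],
    [0,0.0009,0.0153,0,-0.133],
    [0,0.0009,0.0153,0,-0.133],
    [0,0.0009,0.0153,0,-0.133],
    [0,0.0009,0.0153,0,-0.133]
  ]
}}

```text
time: 34.6
tool_pos: [0.397, 0.1886, 0.1608]
tool_rot: [-3.138, -0.001, 2.007]
contact_force: [-0.0, -0.1, -1.6]
opening: 0.0235
grip_force: 60.0
```

Emit:
{"fn": "send_rows", "kwargs": {
  "targets": [
    [0,0.0009,0.0153,0,-0.133],
    [0,0.0009,0.0153,0,-0.133],
    [0,0.0009,0.0153,0,-0.133],
    [0,0.0009,0.0153,0,-0.133],
    [0,0.0009,0.0153,0,-0.131]
  ]
}}

```text
time: 35.1
tool_pos: [0.4016, 0.265, 0.1606]
tool_rot: [-3.139, 0.002, 1.344]
contact_force: [0.9, 0.1, -1.7]
opening: 0.0237
grip_force: 60.0
```

Emit:
{"fn": "send_rows", "kwargs": {
  "targets": [
    [0,0,0,-0.04,0],
    [0,0,0,-0.04,0],
    [0,0,0,-0.02,0],
    [0,0,0,-0.008,0],
    [0,0,0,0,0]
  ]
}}

```text
time: 35.6
tool_pos: [0.4013, 0.2641, 0.0529]
tool_rot: [-3.138, 0.002, 1.349]
contact_force: [-0.1, -0.1, -1.2]
opening: 0.0238
grip_force: 60.0
```

Emit:
{"fn": "send_rows", "kwargs": {
  "targets": [
    [0,0,0,0,0],
    [0,0,0,0,0]
  ]
}}

```text
time: 35.8
tool_pos: [0.403, 0.265, 0.0557]
tool_rot: [3.14, -0.001, 1.349]
contact_force: [0.5, -0.8, -1.4]
opening: 0.0237
grip_force: 60.0
```

```bash
python3 -c "
from h import *
a,d,C=wlook('w18')
toplook('t18',(180,230,210,260))"
```

```text
tool [0.403  0.265  0.0557] [ 3.140e+00 -1.000e-03  1.349e+00] t 35.8 0.0237
tool [0.403  0.265  0.0558] [ 3.140e+00 -1.000e-03  1.349e+00] [ 0.1 -0.2 -1.7] 35.85
wood [393. 284.] [ 201.5 -502.5  121.5   46.2   56.9]
wood [158. 183.] [576.9 309.4  90.2  89.2  11.2]
wood [191. 175.] [600.7 193.1  90.   89.4  12.5]
wood [225. 168.] [621.8  75.   90.6  88.3  11.7]
blade [183 231] [209 246] [379.7 185.4  90.7  41.   77.3]
```

View pics/w18.png

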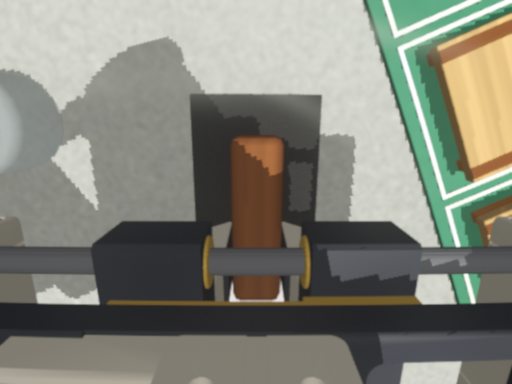

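The lifter is centred and parallel over the mat. I lower it, let go and rise.

Emit:
{"fn": "send_rows", "kwargs": {
  "targets": [
    [0,0,0,-0.004,0],
    [0,0,0,-0.003,0],
    [0,0,0,-0.0015,0],
    [0,0,0,0,0],
    [0,0,0,0,0]
  ]
}}

```text
time: 36.4
tool_pos: [0.4022, 0.2648, 0.0465]
tool_rot: [3.141, -0.0, 1.349]
contact_force: [-1.2, 0.0, 4.4]
opening: 0.0235
grip_force: 60.0
```

Emit:
{"fn": "send_rows", "kwargs": {
  "targets": [
    [1,0,0,0,0],
    [1,0,0,0,0],
    [1,0,0,0,0],
    [1,0,0,0,0],
    [1,0,0,0,0]
  ]
}}

```text
time: 36.9
tool_pos: [0.4022, 0.2646, 0.0462]
tool_rot: [3.142, 0.0, 1.349]
contact_force: [0.3, -0.0, -0.8]
opening: 0.0591
grip_force: 0.0
```

Emit:
{"fn": "send_rows", "kwargs": {
  "targets": [
    [1,0,0,0,0],
    [1,0,0,0,0],
    [1,0,0,0,0],
    [1,0,0,0,0],
    [1,0,0,0,0]
  ]
}}

```text
time: 37.4
tool_pos: [0.4022, 0.2646, 0.0463]
tool_rot: [3.141, -0.0, 1.349]
contact_force: [1.1, -0.1, 0.0]
opening: 0.0915
grip_force: 0.0
```

Emit:
{"fn": "send_rows", "kwargs": {
  "targets": [
    [1,0,0,0.02,0],
    [1,0,0,0.04,0],
    [1,0,0,0.05,0],
    [1,0,0,0.05,0],
    [1,0,0,0.05,0]
  ]
}}

```text
time: 37.9
tool_pos: [0.4017, 0.2644, 0.2584]
tool_rot: [3.141, -0.0, 1.349]
contact_force: [1.5, -0.1, -0.0]
opening: 0.0918
grip_force: 0.0
```

```bash
python3 -c "
from h import *
toplook('t19',(180,230,210,260))
a,d,C=wlook('w19')
H,S,V=cv2.split(cv2.cvtColor(a,cv2.COLOR_RGB2HSV));m=np.zeros_like(V);m[60:225,200:320]=1
for c in blobs(((H<16)|(H>170))&(S>90)&(V>35)&(m>0),300): print('handle',rect(C,c,.075))
for c in blobs(((V<55)|(((H<16)|(H>170))&(S>90)&(V>35)))&(m>0),1000): print('mat',rect(C,c,.003))
"
```

```text
tool [0.4017 0.2644 0.2584] [ 3.141 -0.     1.349] [ 1.5 -0.1 -0. ] 37.9
wood [393. 284.] [ 201.5 -502.5  121.5   46.2   56.9]
wood [158. 183.] [577.1 309.8  90.4  89.9  10.9]
wood [191. 175.] [600.7 193.6  90.3  88.6  11.8]
wood [225. 168.] [621.7  74.9  90.7  88.5  11.2]
blade [183 231] [209 246] [379.1 184.1  90.9  41.3  76.7]
tool [0.405  0.266  0.2668] [ 3.13  -0.009  1.349] t 37.95 0.0918
handle [406.2 281.   79.7  23.6  77.5]
mat [405.6 282.4 118.8  83.3  77.3]
```

The lifter lies centred on the mat, 3 mm from its centre and parallel. Next I locate the button with the wrist camera, fingers shut.

Emit:
{"fn": "send_rows", "kwargs": {
  "targets": [
    [0,0.022,-0.0427,0,0],
    [0,0.022,-0.0427,0,0],
    [0,0.022,-0.0427,0,0],
    [0,0.022,-0.0427,0,0],
    [0,0.022,-0.0427,0,0]
  ],
  "grip_force": 10
}}

```text
time: 38.5
tool_pos: [0.5125, 0.0493, 0.2556]
tool_rot: [-3.141, 0.0, 1.349]
contact_force: [0.6, 0.8, -0.1]
opening: 0.0564
grip_force: 0.0
```

Emit:
{"fn": "send_rows", "kwargs": {
  "targets": [
    [0,0.022,-0.0427,0,0],
    [0,0.022,-0.0427,0,0],
    [0,0.022,-0.0427,0,0],
    [0,0.022,-0.0427,0,0],
    [0,0,0,0,0]
  ]
}}

```text
time: 39.0
tool_pos: [0.6013, -0.1251, 0.2538]
tool_rot: [-3.14, 0.002, 1.344]
contact_force: [0.1, -0.3, -0.6]
opening: 0.0166
grip_force: 0.0
```

Emit:
{"fn": "send_rows", "kwargs": {
  "targets": [
    [0,0,0,0,0],
    [0,0,0,0,0],
    [0,0,0,0,0]
  ]
}}

```text
time: 39.3
tool_pos: [0.5999, -0.1183, 0.2564]
tool_rot: [-3.142, -0.0, 1.351]
contact_force: [-0.4, 0.8, 0.2]
opening: 0.0004
grip_force: 0.0
```

```bash
python3 -c "
from h import *
a,d,C=wlook('w20');np.savez('w20.npz',a=a,d=d,K=C[0],D=C[1],M=C[2])
g=cv2.medianBlur(cv2.cvtColor(a,cv2.COLOR_RGB2GRAY),5)
k=cv2.HoughCircles(g[:220],cv2.HOUGH_GRADIENT,1,30,param1=80,param2=20,minRadius=8,maxRadius=24)
for u,v,r in k[0]: print(u,v,r,bydepth(C,[(u,v)],d).round(4),onplane(C,[(u,v)],.04).round(4))
"
```

```text
tool [ 0.5999 -0.1183  0.2564] [-3.142 -0.     1.351] t 39.3 0.0004
260.5 89.5 20.7 [[ 0.626  -0.0227  0.0477]] [[ 0.6263 -0.0221  0.04  ]]
62.5 87.5 19.6 [[0.39   0.0361 0.0341]] [[0.3935 0.0347 0.04  ]]
471.5 161.5 9.6 [[ 0.8678 -0.1632  0.0469]] [[ 0.8726 -0.1653  0.04  ]]
```

View pics/w20.png

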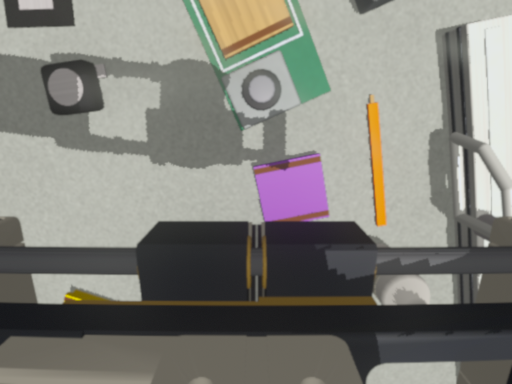

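The button is a round cap at pixel (261,89), at arm frame (626,-22), with its top at z≈0.048.

Emit:
{"fn": "send_rows", "kwargs": {
  "targets": [
    [0,0.013,0.048,0,0],
    [0,0.013,0.048,0,0],
    [0,0,0,-0.05,0],
    [0,0,0,-0.05,0],
    [0,0,0,-0.05,0]
  ]
}}

```text
time: 39.85
tool_pos: [0.6261, -0.0219, 0.1056]
tool_rot: [3.139, -0.0, 1.352]
contact_force: [0.3, -0.6, -0.6]
opening: 0.0002
grip_force: 0.0
```

Emit:
{"fn": "send_rows", "kwargs": {
  "targets": [
    [0,0,0,-0.03,0],
    [0,0,0,-0.013,0],
    [0,0,0,0,0],
    [0,0,0,0,0],
    [0,0,0,0,0]
  ]
}}

```text
time: 40.35
tool_pos: [0.6277, -0.0238, 0.0658]
tool_rot: [3.137, -0.0, 1.349]
contact_force: [0.2, -0.2, 0.0]
opening: 0.0002
grip_force: 0.0
```

Emit:
{"fn": "send_rows", "kwargs": {
  "targets": [
    [0,0,0,-0.008,0],
    [0,0,0,-0.003,0],
    [0,0,0,-0.003,0],
    [0,0,0,0,0]
  ]
}}

```text
time: 40.75
tool_pos: [0.6262, -0.0237, 0.0491]
tool_rot: [-3.141, 0.0, 1.349]
contact_force: [-0.7, -0.0, 2.6]
opening: 0.0004
grip_force: 1.0
```

Contact at z≈0.049. Pressing on.

Emit:
{"fn": "send_rows", "kwargs": {
  "targets": [
    [0,0,0,-0.002,0],
    [0,0,0,-0.002,0],
    [0,0,0,0,0],
    [0,0,0,0,0]
  ]
}}

```text
time: 41.15
tool_pos: [0.6262, -0.0237, 0.0455]
tool_rot: [3.141, 0.0, 1.349]
contact_force: [-1.7, -0.2, 4.3]
opening: 0.0008
grip_force: 2.0
```

Emit:
{"fn": "send_rows", "kwargs": {
  "targets": [
    [0,0,0,-0.002,0],
    [0,0,0,-0.001,0],
    [0,0,0,0,0],
    [0,0,0,0,0]
  ]
}}

```text
time: 41.55
tool_pos: [0.6263, -0.0237, 0.0441]
tool_rot: [3.141, 0.0, 1.349]
contact_force: [-5.7, -0.3, 15.7]
opening: 0.0004
grip_force: 7.7
```

15.7 N is well above the 5 N spring, so the button is bottomed and has been held. Release and back off.

Emit:
{"fn": "send_rows", "kwargs": {
  "targets": [
    [0,0,0,-0.001,0],
    [0,0,0,0,0],
    [0,0,0,0.005,0],
    [0,0,0,0.015,0],
    [0,0,0,0.04,0]
  ]
}}

```text
time: 42.05
tool_pos: [0.6238, -0.0233, 0.0979]
tool_rot: [-3.134, 0.0, 1.349]
contact_force: [0.0, -0.8, -0.3]
opening: 0.0005
grip_force: 0.0
```

Emit:
{"fn": "send_rows", "kwargs": {
  "targets": [
    [0,0,0,0.05,0],
    [0,-0.026,-0.04,0.05,0],
    [0,-0.02,-0.045,0.03,0],
    [0,-0.02,-0.045,0,0],
    [0,0,0,0,0]
  ]
}}

```text
time: 42.55
tool_pos: [0.5685, -0.1416, 0.2142]
tool_rot: [3.14, 0.002, 1.344]
contact_force: [-0.2, 0.6, -0.6]
opening: 0.0002
grip_force: 0.0
```

Emit:
{"fn": "send_rows", "kwargs": {
  "targets": [
    [0,0,0,0,0],
    [0,0,0,0,0],
    [0,0,0,0,0]
  ]
}}

```text
time: 42.85
tool_pos: [0.5704, -0.1354, 0.2128]
tool_rot: [-3.141, -0.0, 1.351]
contact_force: [-0.2, 0.8, -0.3]
opening: 0.0003
grip_force: 0.0
```

```bash
python3 -c "
from h import *
toplook('t21',(180,230,210,260))
a,d,C=wlook('w21')
g=cv2.medianBlur(cv2.cvtColor(a,cv2.COLOR_RGB2GRAY),5)
k=cv2.HoughCircles(g[:220],cv2.HOUGH_GRADIENT,1,30,param1=80,param2=20,minRadius=8,maxRadius=24)
for u,v,r in k[0]: print(u,v,r,bydepth(C,[(u,v)],d).round(4))
"
```

```text
tool [ 0.5704 -0.1354  0.2128] [-3.141 -0.     1.351] [-0.2  0.8 -0.3] 42.85
wood [393. 284.] [ 201.5 -502.5  121.5   46.2   56.9]
wood [158. 183.] [576.8 309.8  90.   89.9  11.4]
wood [191. 175.] [600.7 193.2  90.7  89.2  11.5]
wood [225. 168.] [621.7  74.9  90.4  88.5  11.7]
blade [183 231] [209 246] [379.2 184.4  91.3  41.7  77.3]
tool [ 0.5704 -0.1354  0.2129] [-3.141 -0.     1.351] t 42.9 0.0006
285.5 63.5 23.4 [[ 0.6248 -0.0249  0.0502]]
63.5 57.5 23.4 [[0.3972 0.0377 0.0326]]
```

View pics/t21.png

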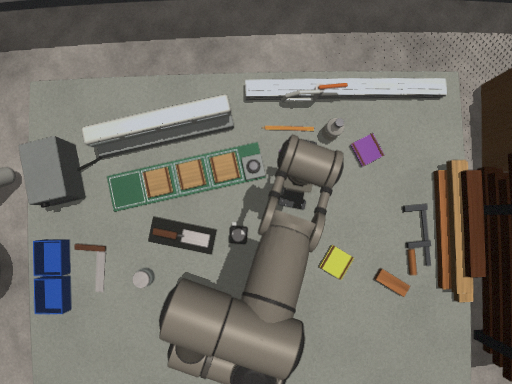

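The top view shows the boards in bays at (158,183), (191,175) and (225,168). The lifter is on its mat at (182,235), the tape and pencil have not moved, and the button is up.

```bash
python3 -c "
from cell import *
print(hand_in())"
```

```text
the job is handed in; nothing more can be done
None
```

Handed in: the three boards I found lie flat and square in bays 1–3, the lifter is back on its mat, the button was pressed and came up again, and the tape and pencil were not moved; the hand-in returned no verdict.

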